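Change a spectrometer over from calibration to samples and close it up

ROBOT

A 6-joint arm with a two-finger parallel gripper is mounted at the origin on the work surface. World frame = base frame: x ahead of the robot, y to its left, z up, the work surface at z = 0. Lengths are in m, angles in degrees, forces in N, time in s.
With the tool pointing down it reaches from about 0.35 to 0.725 m from the base axis. Payload 6 kg.
Tool frame: the origin (TCP) lies on the centre line of the jaws, within the pads' length; the fingertips stand 22 mm ahead of it and the grasp point (between the pads) lies 3 mm ahead of it; z points along the fingers, y is the line along which they close (so a half turn about z gives the same grasp; the last joint's range is limited). The gripper opens to 85 mm and grips with 20 to 120 N. Pads are 22 mm wide; open, the fingers measure 114 mm over their backs; the gripper's body (76 mm by 85 mm) begins 54 mm behind the grasp point. The pads swing forward as they close: fully open they stand 13 mm farther back than shut.
Start: joints at [88.505, 2.303, 4.859, 0, -92.561, -19.12], TCP at [0.211, 0.562, 0.253] pointing down, gripper open.
Joint ranges: [-146.85, 146.85], [-73.84, 115.35], [-62.03, 85.46], [-188.31, 113.3], [-161.28, -10.13], [-171.36, 171.36]. Speed limits (degrees/s): [147.25, 147.25, 172.46, 180, 180, 180].

INTERFACE

Orientations are given as [roll, pitch, yaw] about the fixed x, y, z axes, in that order (R = Rz(yaw) Ry(pitch) Rx(roll)).
In Python, from bench import telemetry, cams, manip gives the robot as it stands.
- The arm moves only by the shell command python3 -m pendant 'ROWS' [FORCE]. ROWS is JSON, a list of rows, each a list of 7 numbers: the shift along the tool's x, y, z in units of 30 mm (1.0 is 30 mm), then the turn, a rotation vector about the tool's x, y, z in units of 6 degrees (1.0 is 6 degrees), then the finger opening in mm, from 0 to 85.4. A call has 1 to 12 rows; each row is the pose to reach, as a shift and turn from the pose commanded when the call began, along the tool's axes at that moment; what a row does not reach only later rows make up. A row lasts 1/12 s, in which the tool goes at most 41.7 mm and 7.16 degrees, less where a joint would pass 70% of its speed; a pose out of reach is approached as far as the arm can. A call with a gripper value outside its range is refused whole. The fingers move at their own pace and stop on an object; FORCE is the grip in N (left out, the last holds). Time passes only in rows, so rows that repeat a pose let the fingers close. It gives the time, the measured TCP pose, the force, the opening and the grip force at its end, in the units of the state.
- telemetry.read_state(): the state, without advancing time (a new reading comes with each control period).
- cams.snapshot(name): name is "side" or "top" or "wrist"; returns a dict with "frame" (420x560x3 uint8, red, green, blue), "fx", "fy", "cx", "cy" (pixels), "rvec" (rotation vector, rad) and "tvec" (3), from world to camera coordinates, as OpenCV has them. Camera axes: x right, y down, z forward; pixel columns grow to the right and rows downward; lengths in m; the calibration is good to about 2 mm. A picture is of the moment at which its call begins. There is no depth.
- manip.finish_job(): hands the job in; it is judged then, once.
The state is a dict: "time_s": time; "joint_pos": joint angles; "dq": joint speeds; "joint_efforts": joint torques, N m; "ee_pos": TCP position; "orientation": TCP orientation; "wrist_force": force on the tool from outside, world axes, zero at the start; "wrist_torque": the same for the moment, N m; "grip_width": opening from 0.0 (shut) to 1.0 (fully open); "finger_force": force on a finger pad.
Only numpy, scipy, OpenCV 4.12 (cv2) and the standard library are available. Lean on these libraries where they do the work, as an engineer would, in place of code of your own. Each camera call takes 0.05 s, during which the arm holds its last target. There are 200 camera calls.

TASK

Calibration is finished: take every round standard out of the spectrometer's sample compartment and put it in the open accessory drawer, and lay each sample cell from the bench flat in a bay of its own so that it holds that bay's sensing pin down. Once all the cells are loaded shut the lid, then bring the clamp arm fully down over the shut lid, and leave the accessory drawer fully shut with the standards inside. Leave the bottle and the mouse where they are.

Things in the scene. Friction and masses are not known exactly. Their poses are not given: they have to be found in the camera images.
- cell1 (a point): Sample cell (2 or 3 alike, else absent): flat aluminium plate 56 x 100 x 12 mm with two round windows and, upright across its middle, a black grip tab 42 mm (x) x 10 mm (y), top 47 mm above the underside; about 0.25 kg. The point is its centre, half-way up (23.5 mm above the underside); x along the 56 mm side, y along the 100 mm side, z up. Starts lying flat on the bench.
- cell2 (a point): Sample cell (2 or 3 alike, else absent): flat aluminium plate 56 x 100 x 12 mm with two round windows and, upright across its middle, a black grip tab 42 mm (x) x 10 mm (y), top 47 mm above the underside; about 0.25 kg. The point is its centre, half-way up (23.5 mm above the underside); x along the 56 mm side, y along the 100 mm side, z up. Starts lying flat on the bench.
- cell3 (a point): Sample cell (2 or 3 alike, else absent): flat aluminium plate 56 x 100 x 12 mm with two round windows and, upright across its middle, a black grip tab 42 mm (x) x 10 mm (y), top 47 mm above the underside; about 0.25 kg. The point is its centre, half-way up (23.5 mm above the underside); x along the 56 mm side, y along the 100 mm side, z up. Starts lying flat on the bench.
- standard1 (a point): Calibration standard (1 or 2 alike in a run, the rest absent): round aluminium disc 60 mm across, 16 mm thick, with a black upright knob 22 mm across on top, 48 mm high over all; about 0.22 kg. The point is on its axis, half-way up (24 mm above the underside); z up. Starts in one of the three bays.
- standard2 (a point): Calibration standard (1 or 2 alike in a run, the rest absent): round aluminium disc 60 mm across, 16 mm thick, with a black upright knob 22 mm across on top, 48 mm high over all; about 0.22 kg. The point is on its axis, half-way up (24 mm above the underside); z up. Starts in one of the three bays.
- standard3 (a point): Calibration standard (1 or 2 alike in a run, the rest absent): round aluminium disc 60 mm across, 16 mm thick, with a black upright knob 22 mm across on top, 48 mm high over all; about 0.22 kg. The point is on its axis, half-way up (24 mm above the underside); z up. Starts in one of the three bays.
- bay1 (a point): Centre of the floor of bay 1, nearest the robot, of the open sample compartment. Axes are the spectrometer's, same for all bays: x along the row of bays away from the robot, y towards the lid's hinge, z up. Floor 15 mm above the bench.
- bay2 (a point): Centre of the floor of bay 2 (78 mm beyond bay 1). Each bay is 70 to 76 mm (x) x 112 mm (y), parted by bars 8 mm wide and 10 mm high; a cell lies in it with its 100 mm side along y.
- bay3 (a point): Centre of the floor of bay 3 (78 mm beyond bay 2). The wall around the three bays is 5 mm thick, 246 x 122 mm outside, its rim 57 mm above the bay floor; beyond it stands the optics housing, 72 mm above the bench.
- pin1 (a joint): Sensing pin of bay 1: brass, 12 mm across, 15 mm from the bay's centre towards the hinge (+y); 0 = free, standing 6 mm proud of the bay floor, 0.006 = fully down. Springs back; needs about 0.6 N, so a part lying flat in the bay holds it down by its own weight.
- pin2 (a joint): Sensing pin of bay 2: brass, 12 mm across, 15 mm from the bay's centre towards the hinge (+y); 0 = free, standing 6 mm proud of the bay floor, 0.006 = fully down. Springs back; needs about 0.6 N, so a part lying flat in the bay holds it down by its own weight.
- pin3 (a joint): Sensing pin of bay 3: brass, 12 mm across, 15 mm from the bay's centre towards the hinge (+y); 0 = free, standing 6 mm proud of the bay floor, 0.006 = fully down. Springs back; needs about 0.6 N, so a part lying flat in the bay holds it down by its own weight.
- lid (a joint): Angle of the compartment's white lid, 246 mm (x) x 122 mm x 10 mm thick: 0 = shut flat on the rim, 1.57 = upright, starts at about 1.7 to 2.0 leaning outwards. Its hinge is stiff: it stays where it is left (pushing it at its free edge takes about 2 to 4 N).
- lid_hinge (a point): Middle of the lid's hinge line, on the compartment's +y rim at the height of the lid's underside (72.5 mm above the bench); the hinge line runs along the spectrometer's x. The point turns with the lid.
- lid_edge (a point): Middle of the lid's free edge, half-way through its thickness, 122 mm from the hinge line.
- clamp (a joint): Angle of the clamp arm, a steel bar 22 mm wide, 12 mm thick and 90 mm long at the middle of the compartment's side opposite the lid's hinge: 0 = down flat over the shut lid, 1.57 = upright, starts at about 1.7 to 2.0 leaning outwards, away from the lid. Stays where it is left; about 1 to 2 N at its end moves it.
- clamp_hinge (a point): Middle of the clamp's pivot (parallel to the spectrometer's x), 22 mm outside the compartment's wall, 95 mm above the bench, at half the bar's thickness.
- clamp_tip (a point): Middle of the black crossbar (64 mm long, 14 mm thick, along x) at the clamp's end, 90 mm from the pivot.
- cabinet_drawer0 (a joint): How far the drawer of the low grey accessory cabinet (220 x 240 x 100 mm high) is pulled out, in m: 0 = shut, starts at about 0.12 to 0.145. Slides along the cabinet's x; about 1 to 3 N moves it.
- cabinet_drawer0_handle (a point): Middle of the bar handle on the drawer's front (120 mm long along y), 35 mm out from the front face; pushing on it or on the front shuts the drawer.
- washbottle: White bottle, 60 mm across, 130 mm high, standing beyond the work; leave it alone. Origin at the centre of its underside.
- mouse: Computer mouse 100 x 58 x 30 mm, beyond the work; leave it alone. Origin at the centre of its underside.
- drawer_floor (a point): Centre of the drawer's inner floor, 22 mm above the bench; moves with the drawer. x points into the cabinet (the way to push it shut), y across, z up. Inside 175 mm (x) x 198 mm (y); side walls 56 mm, front 65 mm above this floor. Open by d, the part at x above d - 0.094 m is under the cabinet's top; a standard standing upright passes under it.

How it is judged:
By the outcome, as a careful person would: the job done as asked, in the order asked, and still so for the second after the job is handed in, with the robot touching nothing.
Of stdbody1, stdbody2, stdbody3 only 1 to 2 are there at a start; the rules pass over those that are not, and their reading is None.
Of cellbody1, cellbody2, cellbody3 only 2 to 3 are there at a start; the rules pass over those that are not, and their reading is None.
At some moment in a run one of cellbody1, cellbody2, cellbody3 may be knocked a few centimetres aside while the robot is not near it.
It also fails if it takes over 210 s, if anything falls off the work surface, if the arm or the gripper's body presses on something with over 40 N, if the wrist force passes 120 N, or if a joint passes its speed limit or range.

## Working session

There is one attempt and no reset: what is moved stays moved. The work goes in short steps, Python scripts to look and compute and a shell command to move; the robot and the scene stay as the last step left them, time stands still between calls to the robot, and variables do not carry over. Pictures are saved under pics/ and viewed, at most 14 in all, crops included, and the job is handed in when it is done.

```bash
ls; mkdir -p pics
cat > h.py <<'E'
import numpy as np, cv2
from bench import telemetry, cams, manip
from scipy.spatial.transform import Rotation as R
def snap(n,f=None):
    s=cams.snapshot(n)
    if f: cv2.imwrite(f'pics/{f}.png',np.ascontiguousarray(s['frame'][:,:,::-1]))
    return s
def cam(s):
    Rm=cv2.Rodrigues(np.array(s['rvec'],float))[0]; t=np.array(s['tvec'],float).ravel()
    return Rm,t,-Rm.T@t
def ray(s,px):
    Rm,t,c=cam(s); d=Rm.T@np.array([(px[0]-s['cx'])/s['fx'],(px[1]-s['cy'])/s['fy'],1.]); return c,d/np.linalg.norm(d)
def onz(s,px,z):
    c,d=ray(s,px); return c+d*(z-c[2])/d[2]
def proj(s,P):
    Rm,t,c=cam(s); q=Rm@np.array(P)+t; return np.array([s['fx']*q[0]/q[2]+s['cx'],s['fy']*q[1]/q[2]+s['cy']])
def tri(obs):
    A=np.zeros((3,3));b=np.zeros(3);L=[ray(s,p) for s,p in obs]
    for c,d in L:
        M=np.eye(3)-np.outer(d,d);A+=M;b+=M@c
    X=np.linalg.solve(A,b); return X,[round(float(np.linalg.norm((np.eye(3)-np.outer(d,d))@(X-c)))*1000,1) for c,d in L]
def go(target,yaw=None):
    """rows numbers to reach target with tool pointing down, yaw= angle of tool x in deg"""
    st=telemetry.read_state(); Rt=R.from_euler('xyz',st['orientation'],degrees=True)
    sh=Rt.inv().apply(np.array(target)-st['ee_pos'])/0.03
    out=[np.round(sh,3)]
    if yaw is not None:
        for k in (0,180):
            G=R.from_euler('xyz',[180,0,yaw+k],degrees=True); out.append(np.round((Rt.inv()*G).as_rotvec(degrees=True)/6,3))
    return out
E
python3 - <<'E'
from h import *
for n in ('top','side','wrist'):
    s=snap(n,n+'0'); print(n,cam(s)[2],s['fx'],s['cx'],s['cy'])
print(telemetry.read_state())
E
```

```text
pics
top [0.47535073 0.01483032 1.10528735] 457.2798375814639 277.5944631774002 208.28276002515616
side [0.18783697 0.35421142 0.76499535] 393.19869265939303 277.2903684131958 205.22797094669707
wrist [0.27362611 0.53739015 0.37251119] 301.81957275402135 282.7845346759135 204.68558565938548
{'time_s': 0.15, 'joint_pos': array([ 8.85058347e+01,  2.33155304e+00,  4.81624887e+00, -1.86515339e-02,
       -9.25614781e+01, -1.91208807e+01]), 'dq': array([-0.06856522, -0.03199572,  0.15963327,  0.09268833, -0.05691071,
        0.08224056]), 'joint_efforts': array([-2.40693313e-03, -3.68613267e+01,  3.47694933e+01,  6.93632796e+00,
       -4.36668168e-03,  4.26505167e-06]), 'ee_pos': array([0.21110484, 0.56140415, 0.25250993]), 'orientation': array([ 1.79921350e+02, -7.54497857e-03, -2.06142197e+01]), 'wrist_force': array([-0.04629412, -0.81572247, -0.81627213]), 'wrist_torque': array([ 0.03300416, -0.02256463, -0.03057239]), 'finger_force': 0.0, 'grip_width': 0.9998095045883728}
```

View pics/top0.png

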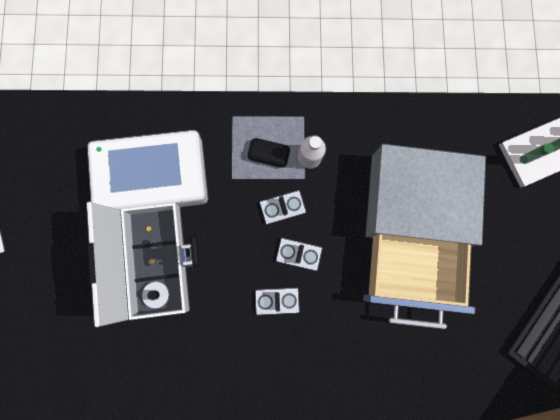

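View pics/side0.png

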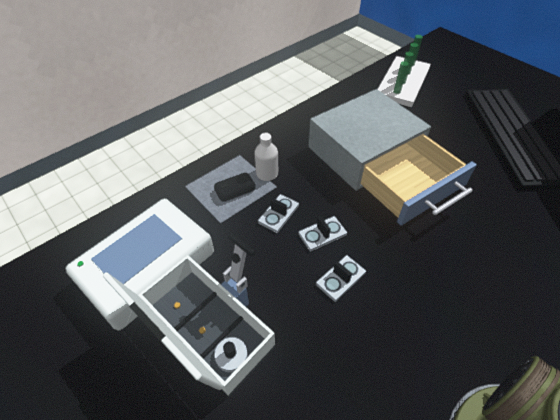

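Run:
```python
from h import *
def crop(f,x0,y0,w,h,k,o):
    im=cv2.imread(f'pics/{f}.png')[y0:y0+h,x0:x0+w]; return cv2.resize(im,None,fx=k,fy=k,interpolation=cv2.INTER_CUBIC)
a=crop('top0',80,190,130,140,4,'');b=crop('side0',100,230,190,165,4,'')
h=600;A=cv2.resize(a,(390,420));B=cv2.resize(b,(400,348))
c=np.zeros((420,790,3),np.uint8);c[:,:390]=A;c[:348,390:]=B;cv2.imwrite('pics/c1.png',c)
for n,box in (('top',(235,185,100,135)),('side',(250,185,120,120))):
    s=snap(n);g=cv2.cvtColor(s['frame'],cv2.COLOR_RGB2GRAY)
    m=np.zeros_like(g);x,y,w,hh=box;m[y:y+hh,x:x+w]=(g>75)[y:y+hh,x:x+w]*255
    if n=='top': m[:190]=0
    m=cv2.morphologyEx(m,cv2.MORPH_CLOSE,np.ones((9,9)))
    for ct in cv2.findContours(m,0,2)[0]:
        if 300<cv2.contourArea(ct)<2500:
            r=cv2.minAreaRect(ct);bp=cv2.boxPoints(r);P=np.array([onz(s,p,.012) for p in bp])[:,:2]
            e=[P[1]-P[0],P[2]-P[1]];L=[np.linalg.norm(v) for v in e];v=e[int(np.argmax(L))]
            print(n,np.round(r[0],1),'c',np.round(P.mean(0),4),'L',np.round(L,4),'ang long',np.degrees(np.arctan2(v[1],v[0])).round(1))
```

```text
top [276.8 301. ] c [ 0.4234 -0.0195] L [0.1035 0.0593] ang long -87.6
top [298.8 254. ] c [ 0.5332 -0.0728] L [0.0592 0.1035] ang long -103.2
top [282.6 206.8] c [ 0.6473 -0.0349] L [0.1034 0.0594] ang long -73.4
side [340.3 276.8] c [ 0.422  -0.0185] L [0.1095 0.0639] ang long -84.6
side [322.4 232.5] c [ 0.5298 -0.072 ] L [0.1135 0.0668] ang long -102.5
side [269.  205.6] c [ 0.677  -0.0305] L [0.1236 0.1359] ang long -175.9
```

View pics/c1.png

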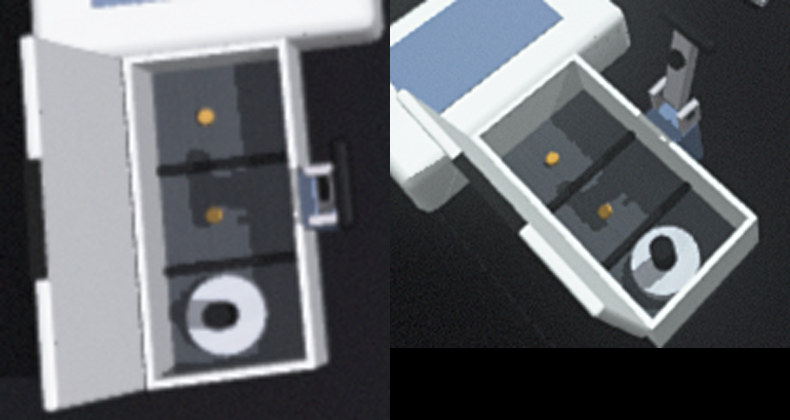

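```bash
cat > m1.py <<'E'
from h import *
T=snap('top');S=snap('side')
def pins(s,x0,x1,y0,y1):
    f=s['frame'].astype(int);m=((f[...,0]-f[...,2]>50)).astype(np.uint8);k=np.zeros_like(m);k[y0:y1,x0:x1]=m[y0:y1,x0:x1]
    n,_,st,c=cv2.connectedComponentsWithStats(k);return [(c[i].round(2),st[i,4]) for i in range(1,n) if st[i,4]>4]
pt=pins(T,120,190,205,320);ps=pins(S,150,270,280,380);print(pt,ps)
for (a,_),(b,_) in zip(pt,ps): print('pin',tri([(T,a),(S,b)]),onz(T,a,.021))
print('knob',tri([(T,(153.3,295)),(S,(229.2,349.7))]),onz(T,(153.3,295),.063))
C=[onz(T,(80+x/3,190+y/3),.072)[:2].round(4) for x,y in ((123,60),(293,42),(328,363),(148,388))]
print('rim',C);print([np.linalg.norm(C[i]-C[i-1]).round(4) for i in range(4)],'centre',np.mean(C,0))
for a,b in((0,3),(1,2)): d=C[a]-C[b];print(np.degrees(np.arctan2(d[1],d[0])))
h=np.array([onz(T,p,.05)[:2] for p in ((391,322),(445,326))]);print('handle',h,np.linalg.norm(h[0]-h[1]))
f=np.array([onz(T,p,.087)[:2] for p in ((365,300),(473,307))]);print('front',f,np.linalg.norm(f[0]-f[1]))
E
python3 m1.py
python3 - <<'E'
import cv2,numpy as np
a=cv2.imread('pics/top0.png')[225:335,355:485];b=cv2.imread('pics/side0.png')[120:225,340:480]
c=np.zeros((340,790,3),np.uint8);c[:330,:390]=cv2.resize(a,(390,330));c[:300,390:]=cv2.resize(b,(400,300));cv2.imwrite('pics/c2.png',c)
E
```

```text
[(array([148.04, 228.39]), np.int32(23)), (array([151.12, 261.41]), np.int32(17))] [(array([176.59, 304.55]), np.int32(29)), (array([201.96, 329.71]), np.int32(28))]
pin (array([0.59463107, 0.28456325, 0.01803475]), [0.3, 0.3]) [0.59449492 0.28407634 0.021     ]
pin (array([0.51687679, 0.27484852, 0.01694734]), [0.3, 0.3]) [0.51692134 0.27412368 0.021     ]
knob (array([0.44048822, 0.26095567, 0.04455118]), [0.0, 0.0]) [0.44107605 0.25665423 0.063     ]
rim [array([0.6308, 0.3335]), array([0.6445, 0.2067]), array([0.4062, 0.1749]), array([0.3895, 0.3046])]
[np.float64(0.243), np.float64(0.1275), np.float64(0.2404), np.float64(0.1308)] centre [0.51775  0.254925]
6.829664821651942
7.600942896288014
handle [[ 0.37639133 -0.27712613]
 [ 0.36636298 -0.40060024]] 0.1238806902435844
front [[ 0.42756341 -0.21127732]
 [ 0.41046731 -0.45133623]] 0.24066690362790538
```

View pics/c2.png

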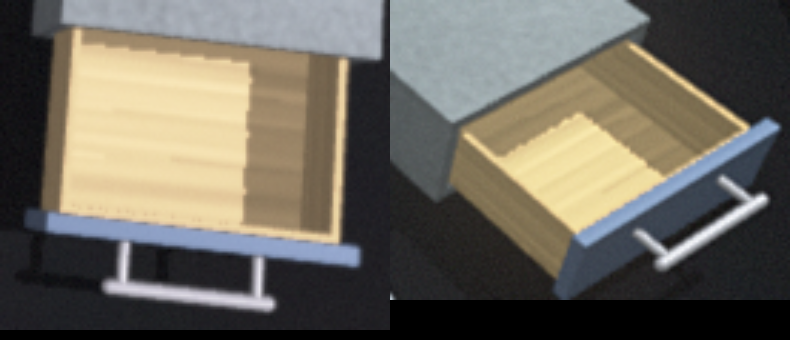

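```bash
python3 -c "
from h import *
print(go([.43,.245,.253],7.2))"
```

```text
[array([1.0541e+01, 7.3070e+00, 6.0000e-03]), array([ 0.005,  0.   , -4.636]), array([ 0.0000e+00, -7.0000e-03,  2.5364e+01])]
```

```bash
python3 -m pendant '[[1.3,0.9,0,0,0,-0.6,85],[2.6,1.8,0,0,0,-1.2,85],[3.9,2.7,0,0,0,-1.8,80],[5.2,3.6,0,0,0,-2.4,70],[6.5,4.5,0,0,0,-3,60],[7.8,5.4,0,0,0,-3.6,50],[9.1,6.3,0,0,0,-4.2,50],[10.0,7.0,0,0,0,-4.636,50],[10.54,7.31,0,0,0,-4.636,50],[10.54,7.31,0,0,0,-4.636,50],[10.54,7.31,0,0,0,-4.636,50]]'
python3 - <<'E'
from h import *
s=snap('wrist','w1');st=telemetry.read_state();print(st['ee_pos'],st['orientation'],cam(s)[2])
E
```

```text
time_s: 1.27
ee_pos: [0.4313, 0.2426, 0.2536]
orientation: [180.0, -0.0, 7.0]
wrist_force: [0.4, 0.3, 0.0]
grip_width: 0.584
finger_force: 0.0
[0.43054057 0.24394405 0.25338568] [-1.79988841e+02 -7.07565747e-03  7.03043166e+00] [0.49750369 0.25035989 0.37373781]
```

View pics/w1.png

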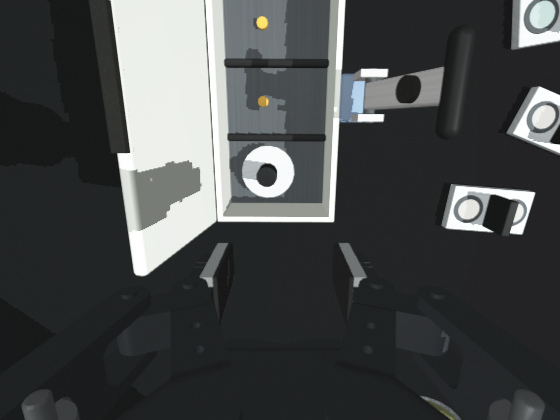

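```bash
cat > m2.py <<'E'
from h import *
s=snap('wrist');T=snap('top');S=snap('side')
f=s['frame'];d=f.astype(int);m=((d[...,0]-d[...,2]>60)).astype(np.uint8);m[120:]=0
n,_,stt,c=cv2.connectedComponentsWithStats(m);c=[c[i] for i in range(1,n) if stt[i,4]>20];print(c)
for p,t in zip(c,((148.04,228.39),(151.12,261.41))): print('pin',onz(s,p,.021),tri([(s,p),(T,t)]))
g=cv2.cvtColor(f,cv2.COLOR_RGB2GRAY)
def blob(s,x0,x1,y0,y1,th):
    g=cv2.cvtColor(s['frame'],cv2.COLOR_RGB2GRAY);m=np.zeros_like(g);m[y0:y1,x0:x1]=(g<th)[y0:y1,x0:x1]
    n,l,stt,c=cv2.connectedComponentsWithStats(m);i=1+np.argmax(stt[1:,4]);return c[i],stt[i]
k=blob(s,252,284,155,192,35);print(k,onz(s,k[0],.063))
for x in (217,335): print('near corner',onz(s,(x,220),.072))
for p in((225,62.5),(326,62.5),(228,137),(326,137)):print('bar',onz(s,p,.025))
# disc outline
w=np.zeros_like(g);w[140:204,236:300]=(g>170)[140:204,236:300]*255
ct=max(cv2.findContours(w,0,2)[0],key=cv2.contourArea);(x,y),r=cv2.minEnclosingCircle(ct);print('disc',x,y,r,onz(s,(x,y),.031))
print(np.linalg.norm(onz(s,(x+r,y),.031)-onz(s,(x-r,y),.031)))
E
python3 m2.py
```

```text
[array([263.36434109,  21.70542636]), array([264.23404255, 100.34042553])]
pin [0.59312713 0.28381752 0.021     ] (array([0.59449795, 0.28453478, 0.01747198]), [0.6, 0.6])
pin [0.51638657 0.27471783 0.021     ] (array([0.51682811, 0.27498365, 0.01729225]), [0.2, 0.2])
(array([270.23255814, 166.13953488]), array([262, 164,  16,   8,  43], dtype=int32)) [0.45092496 0.25902271 0.063     ]
near corner [0.38902091 0.30802349 0.072     ]
near corner [0.40419373 0.18491369 0.072     ]
bar [0.54884322 0.31975817 0.025     ]
bar [0.56195448 0.21351365 0.025     ]
bar [0.47221621 0.31086333 0.025     ]
bar [0.48574827 0.20114633 0.025     ]
disc 269.05047607421875 170.50877380371094 26.14671516418457 [0.44106291 0.26055542 0.031     ]
0.05969889692633571
```

```bash
python3 -c "
from h import *
print(go([.441,.2605,.057],7.0))"
```

```text
[array([ 0.443, -0.439,  6.54 ]), array([-0.   ,  0.002,  0.043]), array([-3.0000e-03, -0.0000e+00, -2.9957e+01])]
```

```bash
python3 -m pendant '[[0.44,-0.44,0.5,0,0,0,40],[0.44,-0.44,1.5,0,0,0,40],[0.44,-0.44,2.5,0,0,0,40],[0.44,-0.44,3.5,0,0,0,40],[0.44,-0.44,4.5,0,0,0,40],[0.44,-0.44,5.3,0,0,0,40],[0.44,-0.44,6,0,0,0,40],[0.44,-0.44,6.54,0,0,0,40],[0.44,-0.44,6.54,0,0,0,40],[0.44,-0.44,6.54,0,0,0,10],[0.44,-0.44,6.54,0,0,0,10],[0.44,-0.44,6.54,0,0,0,10]]' 40
python3 -m pendant '[[0,0,0,0,0,0,10],[0,0,0,0,0,0,10],[0,0,0,0,0,0,10],[0,0,0,0,0,0,10],[0,0,0,0,0,0,10],[0,0,-0.3,0,0,0,10],[0,0,-1,0,0,0,10],[0,0,-1,0,0,0,10]]' 40
python3 - <<'E'
from h import *
s=snap('wrist','w2')
E
```

```text
time_s: 2.47
ee_pos: [0.4415, 0.2607, 0.0583]
orientation: [-179.9, -0.1, 7.3]
wrist_force: [0.7, 0.4, -2.3]
grip_width: 0.24
finger_force: 39.1
time_s: 3.13
ee_pos: [0.4429, 0.26, 0.0907]
orientation: [-180.0, -0.2, 7.2]
wrist_force: [0.7, 0.5, -1.2]
grip_width: 0.246
finger_force: 39.5
```

View pics/w2.png

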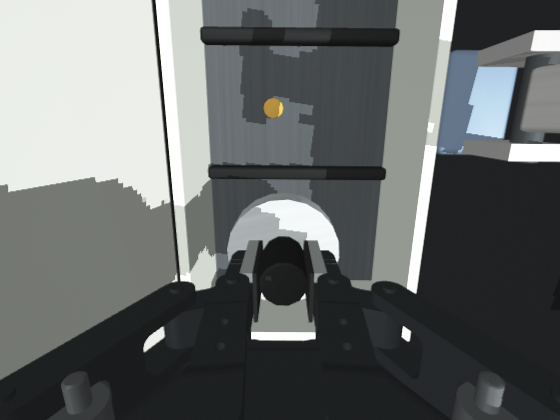

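```bash
python3 -m pendant '[[0,0,-1,0,0,0,10],[0,0,-2.2,0,0,0,10],[0,0,-3.4,0,0,0,10],[0,0,-4.6,0,0,0,10],[0,0,-5.3,0,0,0,10],[-0.05,0.6,-5.3,0,0,0,10],[-0.15,1.8,-5.3,0,0,0.2,10],[-0.25,3,-5.3,0,0,0.4,10],[-0.35,4.2,-5.3,0,0,0.6,10],[-0.45,5.4,-5.3,0,0,0.8,10],[-0.55,6.6,-5.3,0,0,1,10],[-0.65,7.8,-5.3,0,0,1.2,10]]'
python3 -c "
from h import *
print(go([.468,-.346,.25],-4.3))"
```

```text
time_s: 4.18
ee_pos: [0.4504, 0.0229, 0.2441]
orientation: [180.0, 0.1, -0.1]
wrist_force: [2.1, 0.1, -2.3]
grip_width: 0.24
finger_force: 39.7
[array([ 0.6  , 12.296, -0.189]), array([0.008, 0.023, 0.708]), array([-3.6000e-02,  1.2000e-02, -2.9292e+01])]
```

```bash
python3 -m pendant '[[0.06,1.2,0,0,0,0.07,10],[0.12,2.4,0,0,0,0.14,10],[0.18,3.6,0,0,0,0.21,10],[0.24,4.8,0,0,0,0.28,10],[0.3,6,0,0,0,0.35,10],[0.36,7.2,0,0,0,0.42,10],[0.42,8.4,0,0,0,0.49,10],[0.48,9.6,0,0,0,0.56,10],[0.54,10.6,0,0,0,0.63,10],[0.6,11.3,0,0,0,0.71,10],[0.6,11.7,0,0,0,0.71,10],[0.6,11.7,0,0,0,0.71,10]]'
python3 - <<'E'
from h import *
s=snap('wrist','w3')
print(go([.468,-.346,.067],-4.3),telemetry.read_state()['ee_pos'])
E
```

```text
time_s: 5.18
ee_pos: [0.4681, -0.3278, 0.2434]
orientation: [-179.9, 0.2, -4.4]
wrist_force: [-0.4, 0.7, -3.6]
grip_width: 0.24
finger_force: 39.8
[array([0.055, 0.653, 5.898]), array([-0.011,  0.032, -0.012]), array([5.0000e-02, 1.7000e-02, 2.9988e+01])] [ 0.46842226 -0.32658579  0.24395357]
```

View pics/w3.png

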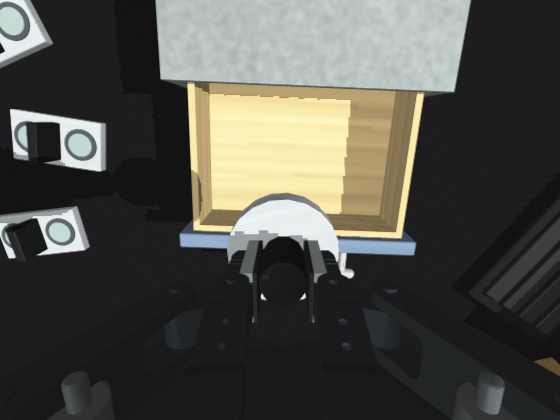

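Run:
```python
from h import *
s=snap('wrist')
for n,p,z in (('front inner L',(195,235),.087),('front inner R',(413,243),.087),('front outer R',(413,254),.087),('wall nearL',(194,224),.078),('wall nearR',(404,237),.078),('floor nearL',(212,212),.022),('floor nearR',(378,217),.022),('cab L',(160,80),.1),('cab R',(453,91),.1)): print(n,onz(s,p,z).round(4))
```

```text
front inner L [ 0.4338 -0.2381  0.087 ]
front inner R [ 0.4091 -0.4515  0.087 ]
front outer R [ 0.3972 -0.452   0.087 ]
wall nearL [ 0.4423 -0.2358  0.078 ]
wall nearR [ 0.4123 -0.446   0.078 ]
floor nearL [ 0.4373 -0.2405  0.022 ]
floor nearR [ 0.4161 -0.4366  0.022 ]
cab L [ 0.5744 -0.2349  0.1   ]
cab R [ 0.5477 -0.4733  0.1   ]
```

```bash
python3 -c "
from h import *
print(go([.478,-.343,.067],-5.5))"
python3 -m pendant '[[0.38,0.5,0.3,0,0,0.2,10],[0.38,0.5,1.3,0,0,0.2,10],[0.38,0.5,2.3,0,0,0.2,10],[0.38,0.5,3.3,0,0,0.2,10],[0.38,0.5,4.2,0,0,0.2,10],[0.38,0.5,4.9,0,0,0.2,10],[0.38,0.5,5.3,0,0,0.2,10],[0.38,0.5,5.5,0,0,0.2,10],[0.38,0.5,5.5,0,0,0.2,10],[0.38,0.5,5.5,0,0,0.2,10]]'
python3 -c "
from h import *
print(go([.478,-.343,.067],-5.5))"
```

```text
[array([0.365, 0.555, 5.919]), array([-0.009,  0.022,  0.199]), array([-3.5000e-02, -1.4000e-02, -2.9801e+01])]
time_s: 6.12
ee_pos: [0.4803, -0.3417, 0.0826]
orientation: [179.9, -0.1, -5.4]
wrist_force: [0.2, 0.4, -1.4]
grip_width: 0.245
finger_force: 40.0
[array([-0.073,  0.051,  0.519]), array([ 0.01 , -0.015,  0.015]), array([ 2.3000e-02,  1.6000e-02, -2.9985e+01])]
```

```bash
python3 -m pendant '[[0,0,0.2,0,0,0,10],[0,0,0.35,0,0,0,10],[0,0,0.45,0,0,0,10],[0,0,0.52,0,0,0,10],[0,0,0.52,0,0,0,10],[0,0,0.52,0,0,0,10]]'
python3 -m pendant '[[0,0,0.06,0,0,0,10],[0,0,0.06,0,0,0,10],[0,0,0.06,0,0,0,36],[0,0,0.06,0,0,0,36],[0,0,0.06,0,0,0,36],[0,0,-0.5,0,0,0,36],[0,0,-1.5,0,0,0,36],[0,0,-2.5,0,0,0,36],[0,0,-3.5,0,0,0,36],[0,0,-4,0,0,0,36],[0,0,-4,0,0,0,36]]'
python3 - <<'E'
from h import *
T=snap('top','t2')
a=T['frame'][180:330,100:490][:,:,::-1];cv2.imwrite('pics/t2.png',cv2.resize(np.ascontiguousarray(a),None,fx=2,fy=2))
st=telemetry.read_state();print(st['ee_pos'],st['orientation'])
E
```

```text
time_s: 6.62
ee_pos: [0.4797, -0.3418, 0.0656]
orientation: [180.0, -0.0, -5.5]
wrist_force: [-0.4, -0.0, -2.7]
grip_width: 0.248
finger_force: 40.0
time_s: 7.53
ee_pos: [0.481, -0.3428, 0.1909]
orientation: [179.8, -0.4, -5.5]
wrist_force: [1.0, -0.2, 0.4]
grip_width: 0.424
finger_force: 0.0
[ 0.4804783  -0.34217439  0.18813491] [179.91380579  -0.24427424  -5.46301626]
```

View pics/t2.png

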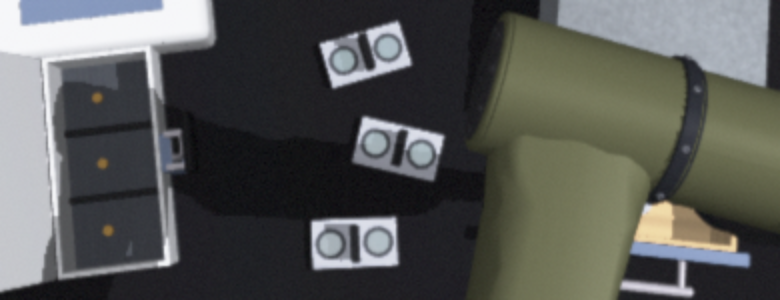

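```bash
python3 -c "
from h import *
print(go([.325,-.331,.05],-5))"
python3 -m pendant '[[-1,0,0,0,0,0,0],[-2,-0.1,0,0,0,0,0],[-3,-0.2,0,0,0,0,0],[-4,-0.3,0,0,0,0,0],[-5,-0.4,0,0,0,0,0],[-5.15,-0.4,0.5,0,0,0,0],[-5.15,-0.4,1.5,0,0,0,0],[-5.15,-0.4,2.5,0,0,0,0],[-5.15,-0.4,3.5,0,0,0,0],[-5.15,-0.4,4.3,0,0,0,0],[-5.15,-0.4,4.6,0,0,0,0],[-5.15,-0.4,4.6,0,0,0,0]]'
python3 - <<'E'
from h import *
T=snap('side','s2')
print(go([.36,-.334,.05],-5))
E
```

```text
[array([-5.214,  0.116,  4.582]), array([ 0.015, -0.041, -0.077]), array([-6.4000e-02, -2.3000e-02,  2.9923e+01])]
time_s: 8.58
ee_pos: [0.3251, -0.3142, 0.0445]
orientation: [-179.9, 0.3, -5.5]
wrist_force: [0.1, 0.3, 1.1]
grip_width: -0.003
finger_force: 0.0
[array([ 1.178,  0.526, -0.107]), array([-0.001,  0.023, -0.076]), array([3.6000e-02, 2.0000e-03, 2.9924e+01])]
```

View pics/s2.png

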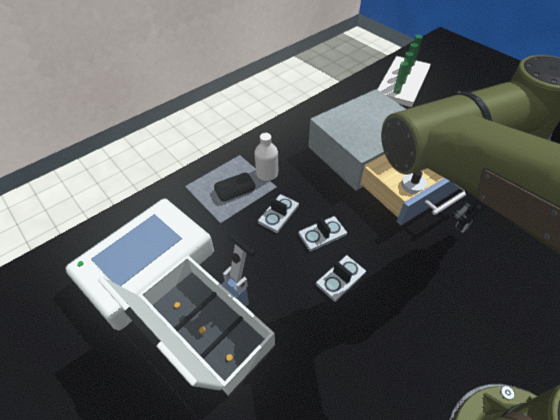

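```bash
python3 -m pendant '[[0.4,0.6,0,0,0,0,0],[0.7,0.6,0,0,0,0,0],[0.95,0.6,0,0,0,0,0],[1.2,0.6,0,0,0,0,0],[1.45,0.6,0,0,0,0,0],[1.7,0.6,0,0,0,0,0],[2,0.6,0,0,0,0,0],[2.3,0.6,0,0,0,0,0],[2.6,0.6,0,0,0,0,0],[2.9,0.6,0,0,0,0,0],[3.2,0.6,0,0,0,0,0],[3.5,0.6,0,0,0,0,0]]'
python3 -m pendant '[[0.3,0,0,0,0,0,0],[0.6,0,0,0,0,0,0],[0.9,0,0,0,0,0,0],[1.2,0,0,0,0,0,0],[1.4,0,0,0,0,0,0],[1.5,0,0,0,0,0,0],[1.5,0,0,0,0,0,0]]'
```

```text
time_s: 9.63
ee_pos: [0.4307, -0.343, 0.0474]
orientation: [180.0, 0.0, -5.5]
wrist_force: [-2.4, -0.3, 1.3]
grip_width: -0.005
finger_force: 0.0
time_s: 10.22
ee_pos: [0.4752, -0.3471, 0.0472]
orientation: [-180.0, 0.0, -5.4]
wrist_force: [-0.4, -0.2, 0.1]
grip_width: 0.003
finger_force: 0.0
```

```bash
python3 -m pendant '[[0.1,0,0,0,0,0,0],[0.2,0,0,0,0,0,0],[0.3,0,0,0,0,0,0],[0.4,0,0,0,0,0,0],[0.4,0,0,0,0,0,0],[0.4,0,0,0,0,0,0]]'
python3 -m pendant '[[0.1,0,0,0,0,0,0],[0.2,0,0,0,0,0,0],[0.3,0,0,0,0,0,0],[0.3,0,0,0,0,0,0],[0.3,0,0,0,0,0,0]]'
```

```text
time_s: 10.72
ee_pos: [0.4869, -0.3484, 0.0477]
orientation: [180.0, -0.0, -5.5]
wrist_force: [-0.0, 0.7, 0.5]
grip_width: 0.001
finger_force: 0.0
time_s: 11.13
ee_pos: [0.4949, -0.3492, 0.0474]
orientation: [-180.0, 0.1, -5.5]
wrist_force: [-4.1, 0.8, 2.9]
grip_width: 0.002
finger_force: 0.0
```

```bash
python3 -m pendant '[[0.08,0,0,0,0,0,0],[0.15,0,0,0,0,0,0],[0.15,0,0,0,0,0,0],[0.15,0,0,0,0,0,0]]'
python3 - <<'E'
from h import *
snap('top','t3')
im=cv2.imread('pics/t3.png')[130:340,340:500];im2=cv2.imread('pics/s2.png')
s=snap('side');b=np.ascontiguousarray(s['frame'][70:230,300:500,::-1])
c=np.zeros((600,790,3),np.uint8);a=cv2.resize(im,(390,512));c[:512,:390]=a;c[:320,390:]=cv2.resize(b,(400,320));cv2.imwrite('pics/c3.png',c)
E
```

```text
time_s: 11.47
ee_pos: [0.4952, -0.3493, 0.0474]
orientation: [-179.9, 0.6, -5.5]
wrist_force: [-21.2, 7.4, 11.7]
grip_width: 0.003
finger_force: 1.0
```

View pics/c3.png

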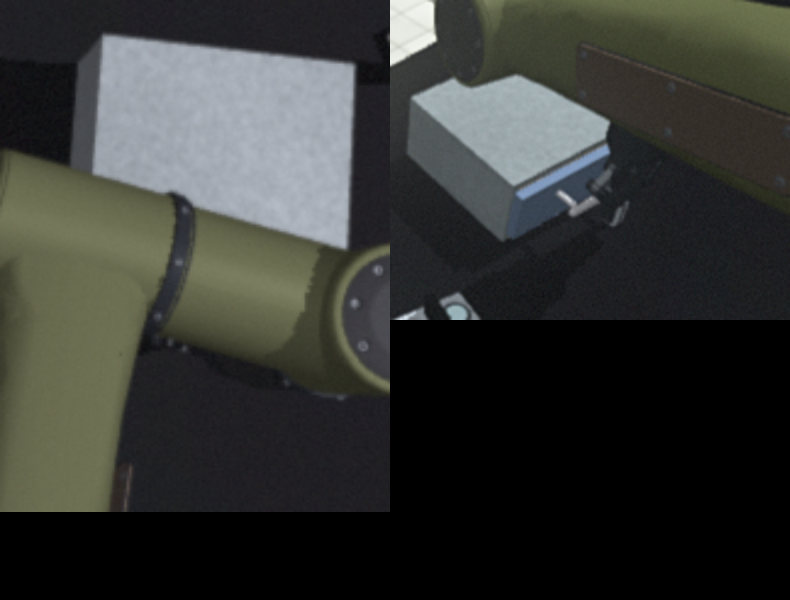

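```bash
python3 -m pendant '[[-0.5,0,0,0,0,0,0],[-1,0,0,0,0,0,0],[-2,0,-0.5,0,0,0,0],[-2.5,0,-1.5,0,0,0,10],[-2.5,-0.5,-2.7,0,0,0,20],[-2.5,-1.7,-3.9,0,0,0,40],[-2.5,-2.9,-5,0,0,0,40],[-2.5,-4,-5.5,0,0,0,40],[-2.5,-4.6,-5.6,0,0,0,40],[-2.5,-4.6,-5.6,0,0,0,40]]'
cat > m3.py <<'E'
from h import *
s=snap('top');g=cv2.cvtColor(s['frame'],cv2.COLOR_RGB2GRAY)
m=np.zeros_like(g);m[185:345,205:370]=(g>75)[185:345,205:370]*255
m[:183]=0
m=cv2.morphologyEx(m,cv2.MORPH_CLOSE,np.ones((9,9)))
for ct in cv2.findContours(m,0,2)[0]:
    if 300<cv2.contourArea(ct)<2500:
        r=cv2.minAreaRect(ct);P=np.array([onz(s,p,.012) for p in cv2.boxPoints(r)])[:,:2]
        e=[P[1]-P[0],P[2]-P[1]];L=[np.linalg.norm(v) for v in e];v=e[int(np.argmax(L))]
        print(np.round(r[0],1),'c',np.round(P.mean(0),4),'L',np.round(sorted(L),4),'yaw',((np.degrees(np.arctan2(v[1],v[0]))%180)-90).round(1))
E
python3 m3.py; python3 -c "
from h import *
print(telemetry.read_state()['ee_pos'])
print(go([.4234,-.0195,.12],2.4))"
```

```text
time_s: 12.4
ee_pos: [0.4405, -0.202, 0.2194]
orientation: [-180.0, -0.5, -5.2]
wrist_force: [0.8, -0.3, -0.1]
grip_width: 0.47
finger_force: 0.0
[282.5 206.8] c [ 0.6473 -0.0348] L [0.0594 0.1036] yaw 16.6
[ 0.43989552 -0.20323651  0.21768415]
[array([-1.124, -6.047,  3.253]), array([-1.000e-03, -5.000e-02, -1.273e+00]), array([-7.6000e-02,  1.0000e-03,  2.8727e+01])]
```

```bash
python3 -c "
from h import *
print(go([.58,-.055,.22],16.6))"
```

```text
[array([ 4.2  , -5.347, -0.053]), array([ 0.006, -0.05 , -3.639]), array([-7.0000e-02, -8.0000e-03,  2.6361e+01])]
```

```bash
python3 -m pendant '[[0.6,-0.7,0,0,0,-0.5,40],[1.2,-1.5,0,0,0,-1,40],[1.8,-2.3,0,0,0,-1.5,40],[2.4,-3.1,0,0,0,-2,40],[3,-3.9,0,0,0,-2.6,40],[3.6,-4.6,0,0,0,-3.1,40],[4.2,-5.35,0,0,0,-3.64,40],[4.2,-5.35,0,0,0,-3.64,40],[4.2,-5.35,0,0,0,-3.64,40]]'
python3 m3.py
python3 - <<'E'
from h import *
s=snap('wrist','w4');print(telemetry.read_state()['ee_pos'],telemetry.read_state()['orientation'])
print(proj(s,[.6473,-.0348,.047]))
E
```

```text
time_s: 13.2
ee_pos: [0.5798, -0.057, 0.2137]
orientation: [-180.0, 0.1, 16.4]
wrist_force: [0.2, 0.2, -0.3]
grip_width: 0.471
finger_force: 0.0
[276.8 301.1] c [ 0.4234 -0.0195] L [0.0593 0.1035] yaw 2.3
[ 0.57908545 -0.05808211  0.21484602] [1.79991748e+02 5.48847946e-02 1.63207564e+01]
[279.27885304 115.187453  ]
```

View pics/w4.png

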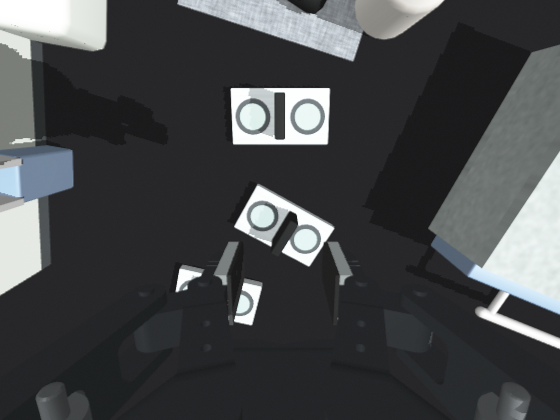

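```bash
cat > m4.py <<'E'
from h import *
import sys
# wrist plate measure: bbox x0 x1 y0 y1 ; optional top px
x0,x1,y0,y1=map(int,sys.argv[1:5]);z=.012
s=snap('wrist');g=cv2.cvtColor(s['frame'],cv2.COLOR_RGB2GRAY)
m=np.zeros_like(g);m[y0:y1,x0:x1]=(g>120)[y0:y1,x0:x1]*255
m=cv2.morphologyEx(m,cv2.MORPH_CLOSE,np.ones((15,15)))
ct=max(cv2.findContours(m,0,2)[0],key=cv2.contourArea)
r=cv2.minAreaRect(ct);P=np.array([onz(s,p,z) for p in cv2.boxPoints(r)])[:,:2]
e=[P[1]-P[0],P[2]-P[1]];L=[np.linalg.norm(v) for v in e];v=e[int(np.argmax(L))]
y=((np.degrees(np.arctan2(v[1],v[0]))%180)-90)
print(np.round(r[0],1),'c',np.round(P.mean(0),4),'L',np.round(sorted(L),4),'yaw',y.round(1))
if len(sys.argv)>5:
    T=snap('top');print('tri',tri([(s,r[0]),(T,tuple(map(float,sys.argv[5:7])))]))
st=telemetry.read_state();print(st['ee_pos'],st['orientation'],'go',go([*P.mean(0),.032],y))
E
python3 m4.py 215 345 75 160 282.5 206.8
```

```text
[279.5 116. ] c [ 0.6463 -0.0353] L [0.0552 0.0993] yaw 16.3
tri (array([ 0.64707154, -0.03487109,  0.01194903]), [0.3, 0.3])
[ 0.578894   -0.05829883  0.21558775] [ 1.79987025e+02 -1.40163823e-02  1.62982261e+01] go [array([ 2.371, -0.106,  6.12 ]), array([ 0.002, -0.002, -0.005]), array([-4.0000e-03, -3.0000e-03,  2.9995e+01])]
```

```bash
python3 -m pendant '[[0.6,0,0.3,0,0,0,36],[1.4,-0.05,1.2,0,0,0,36],[2.1,-0.1,2.2,0,0,0,36],[2.4,-0.1,3.2,0,0,0,36],[2.4,-0.1,4.2,0,0,0,36],[2.4,-0.1,5,0,0,0,36],[2.4,-0.1,5.6,0,0,0,36],[2.4,-0.1,5.92,0,0,0,36],[2.4,-0.1,5.92,0,0,0,36],[2.4,-0.1,5.92,0,0,0,36]]' 60
python3 -m pendant '[[0,0,0,0,0,0,2],[0,0,0,0,0,0,2],[0,0,0,0,0,0,2],[0,0,0,0,0,0,2],[0,0,0,0,0,0,2],[0,0,0,0,0,0,2],[0,0,0,0,0,0,2]]' 60
```

```text
time_s: 14.23
ee_pos: [0.6476, -0.0348, 0.0388]
orientation: [180.0, -0.0, 16.4]
wrist_force: [0.4, 0.1, 0.9]
grip_width: 0.422
finger_force: 0.0
time_s: 14.82
ee_pos: [0.6485, -0.0341, 0.0402]
orientation: [179.9, -0.2, 16.4]
wrist_force: [-1.6, 0.0, 5.5]
grip_width: 0.099
finger_force: 61.4
```

```bash
python3 -m pendant '[[0,0,-0.3,0,0,0,2],[0,0,-0.8,0,0,0,2],[0,0,-1.6,0,0,0,2],[0,0,-2.6,0,0,0,2],[0,0,-3.7,0,0,0,2],[0,0,-4.8,0,0,0,2],[0,0,-5.9,0,0,0,2],[0,0,-6.7,0,0,0,2],[0,0,-7.1,0,0,0,2],[0,0,-7.1,0,0,0,2]]'
python3 -c "
from h import *
print(go([.5945,.2700,.25],7.0))"
```

```text
time_s: 15.65
ee_pos: [0.6481, -0.0342, 0.2543]
orientation: [180.0, -0.3, 16.4]
wrist_force: [0.3, -0.6, -3.0]
grip_width: 0.105
finger_force: 60.2
[array([  1.145, -10.231,   0.142]), array([ 0.004, -0.047,  1.563]), array([ 7.0000e-02,  5.0000e-03, -2.8436e+01])]
```

```bash
python3 -m pendant '[[0.05,-0.4,0,0,0,0,2],[0.15,-1.3,0,0,0,0.2,2],[0.25,-2.4,0,0,0,0.4,2],[0.4,-3.6,0,0,0,0.6,2],[0.55,-4.8,0,0,0,0.8,2],[0.7,-6,0,0,0,1,2],[0.8,-7.2,0,0,0,1.2,2],[0.95,-8.4,0,0,0,1.4,2],[1.05,-9.4,0,0,0,1.56,2],[1.15,-10,0,0,0,1.56,2],[1.15,-10.2,0,0,0,1.56,2],[1.15,-10.23,0,0,0,1.56,2]]'
python3 -m pendant '[[0,0,0,0,0,0,2],[0,0,0,0,0,0,2]]'
python3 - <<'E'
from h import *
s=snap('wrist','w5');st=telemetry.read_state();print(st['ee_pos'],st['orientation'],go([.5945,.27,.075],7.0))
E
```

```text
time_s: 16.65
ee_pos: [0.5928, 0.2714, 0.2481]
orientation: [179.9, 0.2, 7.2]
wrist_force: [0.8, -1.2, -3.2]
grip_width: 0.106
finger_force: 60.0
time_s: 16.82
ee_pos: [0.594, 0.269, 0.2502]
orientation: [180.0, 0.1, 7.0]
wrist_force: [-0.2, -0.4, -2.9]
grip_width: 0.105
finger_force: 60.1
[0.59416531 0.26878647 0.2506268 ] [1.79973070e+02 2.48967764e-02 6.94520301e+00] [array([ 0.019, -0.042,  5.854]), array([ 0.004,  0.004, -0.009]), array([ 7.0000e-03, -7.0000e-03,  2.9991e+01])]
```

View pics/w5.png

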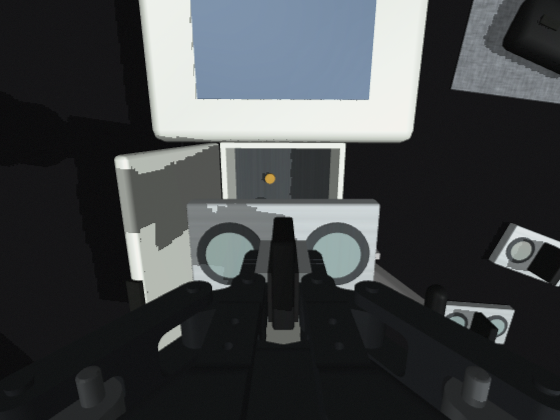

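Run:
```python
from h import *
s=snap('wrist')
print('pin',onz(s,(269.7,178.5),.021))
for p in ((221,143),(345,143)):print('far corner',onz(s,p,.072))
a,b=onz(s,(221,143),.072)[:2],onz(s,(345,143),.072)[:2]
ex=np.array([.9925,.1219]);print('bay3 from rim',(a+b)/2-.045*ex)
```

```text
pin [0.59418363 0.2836033  0.021     ]
far corner [0.63289333 0.33337889 0.072     ]
far corner [0.64746355 0.21374312 0.072     ]
bay3 from rim [0.59551594 0.26807551]
```

```bash
python3 -m pendant '[[0.03,-0.01,0.5,0,0,0,2],[0.03,-0.01,1.5,0,0,0,2],[0.03,-0.01,2.5,0,0,0,2],[0.03,-0.01,3.5,0,0,0,2],[0.03,-0.01,4.4,0,0,0,2],[0.03,-0.01,5.1,0,0,0,2],[0.03,-0.01,5.6,0,0,0,2],[0.03,-0.01,6.0,0,0,0,2],[0.03,-0.01,6.2,0,0,0,2],[0.03,-0.01,6.3,0,0,0,2],[0.03,-0.01,6.3,0,0,0,2]]'
python3 -c "
from h import *
print(go([.5955,.2690,.0555],7.0))"
```

```text
time_s: 17.83
ee_pos: [0.595, 0.2702, 0.0621]
orientation: [180.0, -0.0, 7.0]
wrist_force: [-0.3, -1.0, -2.1]
grip_width: 0.105
finger_force: 60.0
[array([0.01 , 0.04 , 0.219]), array([ 0.001, -0.003, -0.   ]), array([-4.e-03, -1.e-03,  3.e+01])]
```

```bash
python3 -m pendant '[[0,0.03,0.1,0,0,0,2],[0,0.03,0.2,0,0,0,2],[0,0.03,0.24,0,0,0,2],[0,0.03,0.24,0,0,0,2],[0,0.03,0.24,0,0,0,2]]'
python3 -m pendant '[[0,0,0,0,0,0,15],[0,0,0,0,0,0,26],[0,0,0,0,0,0,26],[0,0,0,0,0,0,26],[0,0,-0.6,0,0,0,26],[0,0,-1.6,0,0,0,26],[0,0,-2.8,0,0,0,26],[0,0,-4,0,0,0,36],[0,0,-5.2,0,0,0,36],[0,0,-6,0,0,0,36],[0,0,-6.5,0,0,0,36]]'
python3 m3.py
python3 -c "
from h import *
print(go([.47,-.08,.25],-13.2))"
```

```text
time_s: 18.25
ee_pos: [0.5952, 0.2697, 0.0553]
orientation: [-180.0, -0.1, 7.0]
wrist_force: [-0.6, -0.6, -0.9]
grip_width: 0.102
finger_force: 60.2
time_s: 19.17
ee_pos: [0.5957, 0.2696, 0.2546]
orientation: [-179.9, -0.3, 7.0]
wrist_force: [0.0, 0.2, 1.0]
grip_width: 0.422
finger_force: 0.0
[276.8 301.1] c [ 0.4234 -0.0195] L [0.0593 0.1035] yaw 2.3
[298.8 254. ] c [ 0.5332 -0.0728] L [0.0592 0.1035] yaw -13.2
[array([-5.598, 11.056,  0.147]), array([-0.04 , -0.07 ,  3.369]), array([  0.099,  -0.056, -26.63 ])]
```

```bash
python3 -m pendant '[[-0.3,0.6,0,0,0,0.2,36],[-0.9,1.6,0,0,0,0.5,36],[-1.5,2.6,0,0,0,0.8,36],[-2.1,3.7,0,0,0,1.1,36],[-2.7,4.8,0,0,0,1.4,36],[-3.3,5.9,0,0,0,1.7,36],[-3.9,7,0,0,0,2.1,36],[-4.5,8.1,0,0,0,2.5,36],[-5,9.2,0.4,0,0,2.9,36],[-5.4,10,0.8,0,0,3.3,36],[-5.5,10.3,1,0,0,3.37,36],[-5.5,10.3,1,0,0,3.37,36]]'
python3 -m pendant '[[0,0,0,0,0,0,36],[0,0,0,0,0,0,36]]'
python3 - <<'E'
from h import *
s=snap('wrist','w6');st=telemetry.read_state();print(st['ee_pos'],st['orientation']);print(proj(s,[.5332,-.0728,.012]))
E
python3 m4.py 215 345 75 160 298.8 254
```

```text
time_s: 20.22
ee_pos: [0.4679, -0.059, 0.2185]
orientation: [180.0, 0.1, -13.3]
wrist_force: [-0.8, -0.1, -1.3]
grip_width: 0.421
finger_force: 0.0
time_s: 20.38
ee_pos: [0.4694, -0.0567, 0.2202]
orientation: [-180.0, -0.0, -13.1]
wrist_force: [-0.1, 1.1, 0.5]
grip_width: 0.418
finger_force: 0.0
[ 0.46946893 -0.05649481  0.22020284] [-1.79997303e+02 -3.51416455e-02 -1.31146069e+01]
[283.19898422 122.46697572]
[284.  122.5] c [ 0.5324 -0.0732] L [0.0558 0.0985] yaw -13.1
tri (array([ 0.53320289, -0.07325781,  0.00602105]), [0.2, 0.2])
[ 0.46940324 -0.05642351  0.22006792] [-1.79996888e+02 -2.26670425e-02 -1.31040574e+01] go [array([2.17 , 0.069, 6.27 ]), array([-0.001, -0.004,  0.001]), array([ 6.0000e-03, -1.0000e-03, -2.9999e+01])]
```

```bash
python3 -m pendant '[[0.6,0,0.3,0,0,0,36],[1.4,0.03,1.2,0,0,0,36],[2,0.07,2.2,0,0,0,36],[2.18,0.07,3.2,0,0,0,36],[2.18,0.07,4.2,0,0,0,36],[2.18,0.07,5,0,0,0,36],[2.18,0.07,5.6,0,0,0,36],[2.18,0.07,5.97,0,0,0,36],[2.18,0.07,5.97,0,0,0,36],[2.18,0.07,5.97,0,0,0,36]]' 60
python3 -m pendant '[[0,0,0,0,0,0,2],[0,0,0,0,0,0,2],[0,0,0,0,0,0,2],[0,0,0,0,0,0,2],[0,0,0,0,0,0,2],[0,0,0,0,0,0,2],[0,0,0,0,0,0,2]]' 60
python3 -m pendant '[[0,0,-0.3,0,0,0,2],[0,0,-0.8,0,0,0,2],[0,0,-1.6,0,0,0,2],[0,0,-2.6,0,0,0,2],[0,0,-3.7,0,0,0,2],[0,0,-4.8,0,0,0,2],[0,0,-5.9,0,0,0,2],[0,0,-6.7,0,0,0,2],[0,0,-7.1,0,0,0,2],[0,0,-7.1,0,0,0,2]]'
python3 -c "
from h import *
print(go([.518,.2600,.25],7.0))"
```

```text
time_s: 21.37
ee_pos: [0.5325, -0.074, 0.0411]
orientation: [180.0, -0.0, -13.1]
wrist_force: [0.2, 0.2, 1.2]
grip_width: 0.418
finger_force: 0.0
time_s: 21.95
ee_pos: [0.5334, -0.074, 0.0427]
orientation: [-179.9, -0.2, -13.2]
wrist_force: [-0.1, 2.7, 6.3]
grip_width: 0.098
finger_force: 61.2
time_s: 22.78
ee_pos: [0.5327, -0.0745, 0.2565]
orientation: [-179.9, -0.2, -13.2]
wrist_force: [-0.2, 0.4, -3.2]
grip_width: 0.104
finger_force: 60.0
[array([ -3.027, -10.743,   0.218]), array([-0.005, -0.04 , -3.369]), array([-5.6000e-02,  7.0000e-03,  2.6631e+01])]
```

```bash
python3 -m pendant '[[-0.1,-0.4,0,0,0,-0.1,2],[-0.35,-1.3,0,0,0,-0.4,2],[-0.65,-2.4,0,0,0,-0.7,2],[-1,-3.6,0,0,0,-1.1,2],[-1.35,-4.8,0,0,0,-1.5,2],[-1.7,-6,0,0,0,-1.9,2],[-2.05,-7.2,0,0,0,-2.3,2],[-2.4,-8.4,0,0,0,-2.7,2],[-2.7,-9.5,0,0,0,-3.1,2],[-2.95,-10.3,0,0,0,-3.37,2],[-3.02,-10.7,0,0,0,-3.37,2],[-3.02,-10.74,0,0,0,-3.37,2]]'
python3 -m pendant '[[0,0,0,0,0,0,2],[0,0,0,0,0,0,2]]'
python3 -c "
from h import *
s=snap('wrist','w7')
print(telemetry.read_state()['ee_pos'],go([.5183,.2600,.064],7.0))"
```

```text
time_s: 23.78
ee_pos: [0.5161, 0.2624, 0.2499]
orientation: [179.9, 0.3, 7.2]
wrist_force: [0.1, -0.2, -2.9]
grip_width: 0.103
finger_force: 59.9
time_s: 23.95
ee_pos: [0.5172, 0.2593, 0.2523]
orientation: [179.9, 0.1, 7.0]
wrist_force: [0.6, -0.1, -3.3]
grip_width: 0.102
finger_force: 59.9
[0.51738666 0.25907312 0.25285688] [array([ 0.041, -0.033,  6.295]), array([ 0.008,  0.01 , -0.008]), array([ 1.6000e-02, -1.3000e-02,  2.9992e+01])]
```

View pics/w7.png

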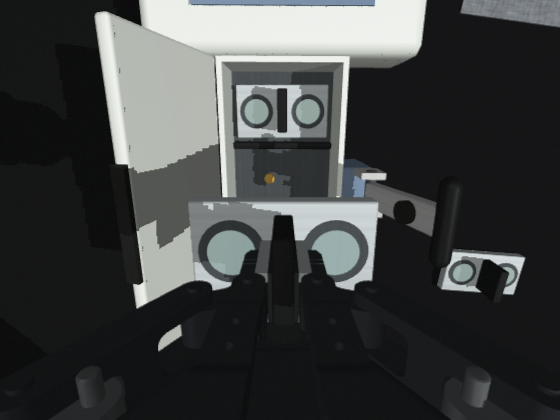

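```bash
python3 -m pendant '[[0.04,-0.03,0.5,0,0,0,2],[0.04,-0.03,1.5,0,0,0,2],[0.04,-0.03,2.5,0,0,0,2],[0.04,-0.03,3.5,0,0,0,2],[0.04,-0.03,4.4,0,0,0,2],[0.04,-0.03,5.1,0,0,0,2],[0.04,-0.03,5.6,0,0,0,2],[0.04,-0.03,6.0,0,0,0,2],[0.04,-0.03,6.2,0,0,0,2],[0.04,-0.03,6.3,0,0,0,2],[0.04,-0.03,6.3,0,0,0,2]]'
python3 -c "
from h import *
print(go([.5183,.2600,.0575],7.0))"
```

```text
time_s: 24.92
ee_pos: [0.5188, 0.2608, 0.0648]
orientation: [180.0, -0.0, 7.0]
wrist_force: [0.0, -0.4, -2.6]
grip_width: 0.106
finger_force: 59.8
[array([-0.019,  0.024,  0.242]), array([ 0.001, -0.002, -0.001]), array([-4.0000e-03, -2.0000e-03,  2.9999e+01])]
```

```bash
python3 -m pendant '[[0,0.02,0.1,0,0,0,2],[0,0.02,0.2,0,0,0,2],[0,0.02,0.24,0,0,0,2],[0,0.02,0.24,0,0,0,2],[0,0.02,0.24,0,0,0,2]]'
python3 -m pendant '[[0,0,0,0,0,0,15],[0,0,0,0,0,0,26],[0,0,0,0,0,0,26],[0,0,0,0,0,0,26],[0,0,-0.6,0,0,0,26],[0,0,-1.6,0,0,0,26],[0,0,-2.8,0,0,0,26],[0,0,-4,0,0,0,36],[0,0,-5.2,0,0,0,36],[0,0,-6,0,0,0,36],[0,0,-6.5,0,0,0,36]]'
python3 m3.py
python3 -c "
from h import *
print(go([.36,-.021,.23],2.4))"
```

```text
time_s: 25.33
ee_pos: [0.5188, 0.2607, 0.0578]
orientation: [-180.0, -0.0, 7.0]
wrist_force: [0.1, 0.5, -2.3]
grip_width: 0.104
finger_force: 60.0
time_s: 26.25
ee_pos: [0.5194, 0.2607, 0.257]
orientation: [-179.9, -0.3, 7.0]
wrist_force: [-0.3, 0.8, 0.5]
grip_width: 0.422
finger_force: 0.0
[276.8 301. ] c [ 0.4234 -0.0195] L [0.0593 0.1035] yaw 2.4
[array([-6.446,  8.676,  0.891]), array([-0.035, -0.072,  0.769]), array([  0.11 ,  -0.053, -29.231])]
```

```bash
python3 -m pendant '[[-0.4,0.5,0,0,0,0.1,36],[-1,1.4,0,0,0,0.2,36],[-1.7,2.3,0,0,0,0.3,36],[-2.4,3.2,0,0,0,0.4,36],[-3.1,4.1,0,0,0,0.5,36],[-3.8,5.1,0,0,0,0.6,36],[-4.5,6.1,0,0,0,0.7,36],[-5.2,7.1,0.3,0,0,0.77,36],[-5.9,8,0.6,0,0,0.77,36],[-6.3,8.6,0.9,0,0,0.77,36],[-6.3,8.68,0.9,0,0,0.77,36],[-6.3,8.68,0.9,0,0,0.77,36]]'
python3 -m pendant '[[0,0,0,0,0,0,36],[0,0,0,0,0,0,36]]'
python3 m4.py 215 345 75 165 276.8 301
```

```text
time_s: 27.3
ee_pos: [0.3625, -0.0219, 0.2256]
orientation: [-180.0, -0.1, 2.3]
wrist_force: [0.9, -0.3, 0.7]
grip_width: 0.424
finger_force: 0.0
time_s: 27.47
ee_pos: [0.3633, -0.0205, 0.2257]
orientation: [180.0, -0.0, 2.4]
wrist_force: [-0.0, 0.4, -0.1]
grip_width: 0.42
finger_force: 0.0
[284.  128.5] c [ 0.4219 -0.0199] L [0.0552 0.0986] yaw 2.4
tri (array([ 0.42206511, -0.02012469, -0.01345516]), [0.2, 0.2])
[ 0.36321928 -0.02038076  0.22547941] [1.79983185e+02 2.34542403e-02 2.45866537e+00] go [array([1.957, 0.066, 6.449]), array([0.003, 0.004, 0.004]), array([-6.0000e-03,  4.0000e-03, -2.9996e+01])]
```

```bash
python3 -m pendant '[[0.6,0,0.3,0,0,0,36],[1.4,0.03,1.2,0,0,0,36],[1.9,0.06,2.2,0,0,0,36],[1.98,0.06,3.2,0,0,0,36],[1.98,0.06,4.2,0,0,0,36],[1.98,0.06,5.1,0,0,0,36],[1.98,0.06,5.8,0,0,0,36],[1.98,0.06,6.13,0,0,0,36],[1.98,0.06,6.13,0,0,0,36],[1.98,0.06,6.13,0,0,0,36]]' 60
python3 -m pendant '[[0,0,0,0,0,0,2],[0,0,0,0,0,0,2],[0,0,0,0,0,0,2],[0,0,0,0,0,0,2],[0,0,0,0,0,0,2],[0,0,0,0,0,0,2],[0,0,0,0,0,0,2]]' 60
python3 -m pendant '[[0,0,-0.3,0,0,0,2],[0,0,-0.8,0,0,0,2],[0,0,-1.6,0,0,0,2],[0,0,-2.6,0,0,0,2],[0,0,-3.7,0,0,0,2],[0,0,-4.8,0,0,0,2],[0,0,-5.9,0,0,0,2],[0,0,-6.7,0,0,0,2],[0,0,-7.1,0,0,0,2],[0,0,-7.1,0,0,0,2]]'
python3 -c "
from h import *
print(go([.4408,.2505,.25],7.0))"
```

```text
time_s: 28.4
ee_pos: [0.4227, -0.0201, 0.0422]
orientation: [180.0, -0.0, 2.4]
wrist_force: [0.3, -0.4, 0.3]
grip_width: 0.419
finger_force: 0.0
time_s: 28.98
ee_pos: [0.4234, -0.0199, 0.0434]
orientation: [-180.0, -0.2, 2.4]
wrist_force: [-1.3, 2.6, 6.5]
grip_width: 0.103
finger_force: 60.6
time_s: 29.82
ee_pos: [0.4229, -0.0204, 0.2572]
orientation: [-179.9, -0.2, 2.4]
wrist_force: [0.3, 0.1, -2.4]
grip_width: 0.106
finger_force: 59.4
[array([ 0.973, -8.995,  0.25 ]), array([-0.007, -0.037, -0.768]), array([-5.7000e-02,  1.1000e-02,  2.9231e+01])]
```

```bash
python3 -m pendant '[[0.05,-0.4,0,0,0,-0.1,2],[0.15,-1.3,0,0,0,-0.2,2],[0.25,-2.3,0,0,0,-0.3,2],[0.35,-3.4,0,0,0,-0.4,2],[0.5,-4.5,0,0,0,-0.5,2],[0.6,-5.6,0,0,0,-0.6,2],[0.75,-6.7,0,0,0,-0.7,2],[0.85,-7.7,0,0,0,-0.77,2],[0.95,-8.5,0,0,0,-0.77,2],[0.97,-8.9,0,0,0,-0.77,2],[0.97,-9,0,0,0,-0.77,2],[0.97,-9,0,0,0,-0.77,2]]'
python3 -m pendant '[[0,0,0,0,0,0,2],[0,0,0,0,0,0,2]]'
python3 -c "
from h import *
s=snap('wrist','w8');print('pin2 cell bar?')
print(telemetry.read_state()['ee_pos'],go([.4408,.2505,.064],7.0))"
```

```text
time_s: 30.82
ee_pos: [0.4395, 0.2506, 0.2526]
orientation: [179.9, 0.2, 7.1]
wrist_force: [0.0, -0.7, -2.5]
grip_width: 0.108
finger_force: 59.4
time_s: 30.98
ee_pos: [0.44, 0.2496, 0.2543]
orientation: [180.0, 0.0, 7.0]
wrist_force: [0.6, 0.2, -2.8]
grip_width: 0.104
finger_force: 59.4
pin2 cell bar?
[0.44012329 0.24964769 0.25458292] [array([ 0.025, -0.025,  6.353]), array([-0.001, -0.002, -0.007]), array([-3.0000e-03,  1.0000e-03,  2.9993e+01])]
```

View pics/w8.png

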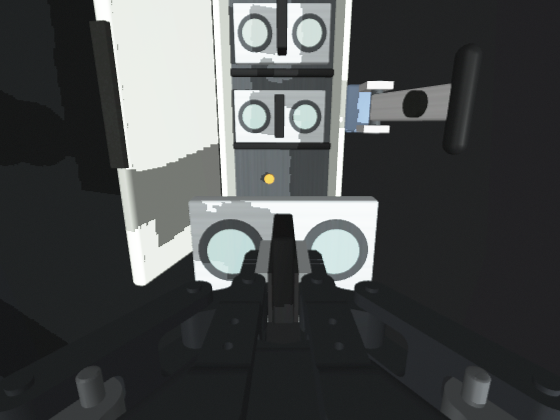

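Run:
```python
from h import *
s=snap('wrist')
print('pin1',onz(s,(269,178.5),.021))
for p in ((284,90),(284,143),(284,72),(284,146),(283,64),(284,5)): print(p,onz(s,p,.026))
im=np.ascontiguousarray(s['frame'][0:205,205:365,::-1]);cv2.imwrite('pics/w8c.png',cv2.resize(im,None,fx=2.9,fy=2.9,interpolation=cv2.INTER_CUBIC))
```

```text
pin1 [0.43938054 0.26551032 0.021     ]
(284, 90) [0.53899736 0.25985376 0.026     ]
(284, 143) [0.48296018 0.25295281 0.026     ]
(284, 72) [0.55692514 0.26206156 0.026     ]
(284, 146) [0.47963384 0.25254317 0.026     ]
(283, 64) [0.56459619 0.26407616 0.026     ]
(284, 5) [0.61926366 0.26973851 0.026     ]
```

View pics/w8c.png

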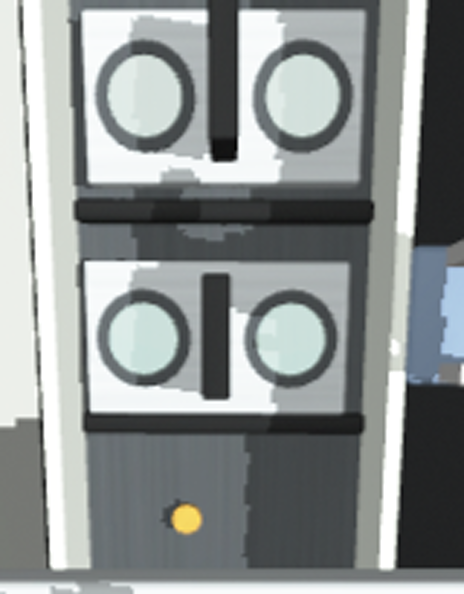

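Run:
```python
from h import *
s=snap('wrist');st=telemetry.read_state();p=st['ee_pos'];ex=np.array([.9925,.1219,0])
for z in (.012,.0):
  q=p+ex*.028;q[2]=p[2]-.0434+z;print('expected far edge row',z,proj(s,q))
P=p.copy();P[2]=p[2]-.0434+.012;a=onz(s,(284,203),P[2]);print('top far edge offset along ex',(a-P)@ex,(onz(s,(284,197),P[2]-.012)-P)@ex)
g=cv2.cvtColor(s['frame'],cv2.COLOR_RGB2GRAY).astype(int)
print(g[190:210,215]); 
for r in (92,100,110,120,130,140,142): # plate width along rows of cell2
    row=g[r];x=[np.argmax(np.diff(row[225:245]))+225.5,np.argmin(np.diff(row[315:337]))+315.5];print(r,x,np.linalg.norm(onz(s,(x[0],r),.027)-onz(s,(x[1],r),.027)).round(4))
for r in (8,20,30,40,50,60):
    row=g[r];x=[np.argmax(np.diff(row[225:245]))+225.5,np.argmin(np.diff(row[315:340]))+315.5];print(r,x,np.linalg.norm(onz(s,(x[0],r),.027)-onz(s,(x[1],r),.027)).round(4))
```

```text
expected far edge row 0.012 [281.65668018 198.82139281]
expected far edge row 0.0 [281.7291389  193.48088237]
top far edge offset along ex 0.025754513167710675 0.025979712559823842
[119 118 118 119 119 118 115 118 120 122 158 221 238 248 250 206 178 178
 177 177]
92 [np.float64(233.5), np.float64(325.5)] 0.0997
100 [np.float64(234.5), np.float64(324.5)] 0.0982
110 [np.float64(234.5), np.float64(315.5)] 0.0891
120 [np.float64(234.5), np.float64(316.5)] 0.091
130 [np.float64(235.5), np.float64(323.5)] 0.0985
140 [np.float64(235.5), np.float64(323.5)] 0.0993
142 [np.float64(235.5), np.float64(322.5)] 0.0984
8 [np.float64(232.5), np.float64(330.5)] 0.0993
20 [np.float64(233.5), np.float64(315.5)] 0.0839
30 [np.float64(233.5), np.float64(321.5)] 0.0907
40 [np.float64(234.5), np.float64(319.5)] 0.0883
50 [np.float64(234.5), np.float64(328.5)] 0.0985
60 [np.float64(234.5), np.float64(328.5)] 0.0993
```

```bash
python3 -m pendant '[[0.14,-0.02,0.5,0,0,0,2],[0.14,-0.02,1.5,0,0,0,2],[0.14,-0.02,2.5,0,0,0,2],[0.14,-0.02,3.5,0,0,0,2],[0.14,-0.02,4.4,0,0,0,2],[0.14,-0.02,5.1,0,0,0,2],[0.14,-0.02,5.6,0,0,0,2],[0.14,-0.02,6.0,0,0,0,2],[0.14,-0.02,6.25,0,0,0,2],[0.14,-0.02,6.35,0,0,0,2],[0.14,-0.02,6.35,0,0,0,2]]'
python3 -c "
from h import *
print(go([.4443,.2508,.058],7.0))"
```

```text
time_s: 32.05
ee_pos: [0.4442, 0.2516, 0.064]
orientation: [180.0, 0.0, 7.0]
wrist_force: [0.2, -0.9, -2.5]
grip_width: 0.104
finger_force: 59.4
[array([-0.   ,  0.027,  0.199]), array([0.003, 0.001, 0.002]), array([-1.0000e-03,  4.0000e-03, -2.9998e+01])]
```

```bash
python3 -m pendant '[[0,0.02,0.1,0,0,0,2],[0,0.02,0.2,0,0,0,2],[0,0.02,0.22,0,0,0,2],[0,0.02,0.22,0,0,0,2],[0,0.02,0.22,0,0,0,2]]'
python3 -m pendant '[[0,0,0,0,0,0,15],[0,0,0,0,0,0,26],[0,0,0,0,0,0,26],[0,0,0,0,0,0,26],[0,0,-0.6,0,0,0,26],[0,0,-1.6,0,0,0,26],[0,0,-2.8,0,0,0,26],[0,0,-4,0,0,0,20],[-0.5,0,-5.2,0,0,0,0],[-1.2,0,-6.2,0,0,0,0],[-1.5,0,-6.7,0,0,0,0],[-1.5,0,-6.7,0,0,0,0]]'
python3 - <<'E'
from h import *
s=snap('wrist','w9');T=snap('top');print(telemetry.read_state()['ee_pos'])
a=cv2.resize(np.ascontiguousarray(s['frame'][0:230,170:400,::-1]),(460,460));b=cv2.resize(np.ascontiguousarray(T['frame'][190:330,80:210,::-1]),(325,350))
c=np.zeros((460,790,3),np.uint8);c[:,:460]=a;c[:350,462:787]=b;cv2.imwrite('pics/c9.png',c)
E
```

```text
time_s: 32.47
ee_pos: [0.4447, 0.2516, 0.0584]
orientation: [-179.9, -0.1, 7.0]
wrist_force: [-0.7, 1.6, 1.9]
grip_width: 0.101
finger_force: 59.9
time_s: 33.47
ee_pos: [0.3996, 0.2461, 0.2638]
orientation: [-179.7, -0.4, 7.1]
wrist_force: [-0.3, 0.2, 0.4]
grip_width: -0.002
finger_force: 0.0
[0.39941889 0.24594782 0.25892173]
```

View pics/c9.png

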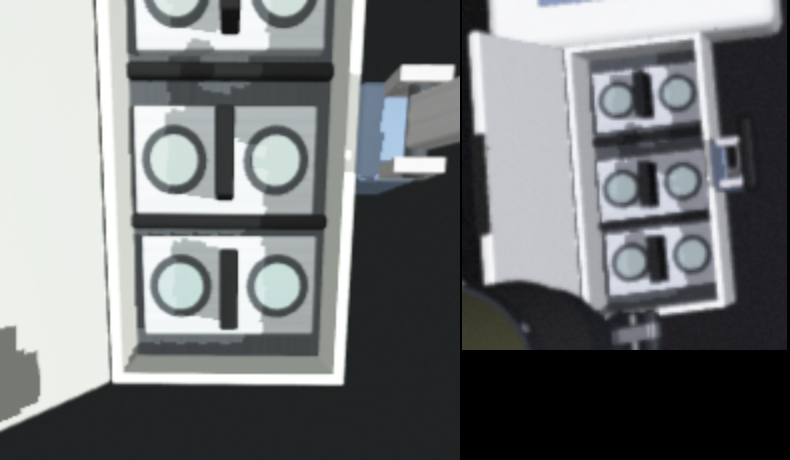

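```bash
cat > sp.py <<'E'
from h import *
ex=np.array([.9925,.1219]);ey=np.array([-.1219,.9925]);H=np.array([.5109,.3208])
def W(x,y,z): return [*(H+x*ex+y*ey),z]
def sp(p): d=np.array(p)[:2]-H; return np.round([d@ex,d@ey],4)
E
python3 - <<'E'
from sp import *
T=snap('top')
for p in ((88.3,202.7),(95,326)):
    for z in (.17,.19): print(p,z,sp(onz(T,p,z)))
s=snap('wrist');g=cv2.cvtColor(s['frame'],cv2.COLOR_RGB2GRAY).astype(int)
for r in list(range(120,170,6)):
    row=g[r];x=[np.argmax(np.diff(row[232:262]))+232.5,np.argmin(np.diff(row[310:332]))+310.5];print(r,x,np.linalg.norm(onz(s,(x[0],r),.027)-onz(s,(x[1],r),.027)).round(4))
print(go(W(-.085,.10,.259),7.0))
E
```

```text
(88.3, 202.7) 0.17 [0.1255 0.0343]
(88.3, 202.7) 0.19 [0.1213 0.0272]
(95, 326) 0.17 [-0.1217  0.0377]
(95, 326) 0.19 [-0.1206  0.0305]
120 [np.float64(238.5), np.float64(326.5)] 0.0985
126 [np.float64(238.5), np.float64(326.5)] 0.099
132 [np.float64(238.5), np.float64(314.5)] 0.0859
138 [np.float64(238.5), np.float64(318.5)] 0.0909
144 [np.float64(246.5), np.float64(318.5)] 0.0822
150 [np.float64(239.5), np.float64(314.5)] 0.0861
156 [np.float64(239.5), np.float64(325.5)] 0.0993
162 [np.float64(239.5), np.float64(324.5)] 0.0986
168 [np.float64(239.5), np.float64(312.5)] 0.0852
[array([ 1.162, -5.371, -0.075]), array([0.012, 0.017, 0.003]), array([-2.6000e-02,  1.9000e-02, -2.9997e+01])]
```

```bash
python3 -m pendant '[[0.1,-0.5,0,0,0,0,0],[0.35,-1.5,0,0,0,0,0],[0.6,-2.6,0,0,0,0,0],[0.85,-3.7,0,0,0,0,0],[1.05,-4.7,0,0,0,0,0],[1.16,-5.3,0,0,0,0,0],[1.16,-5.37,0.2,0,0,0,0],[1.16,-5.37,1,0,0,0,0],[1.16,-5.37,1.8,0,0,0,0],[1.16,-5.37,2.4,0,0,0,0],[1.16,-5.37,2.4,0,0,0,0]]'
python3 -c "
from sp import *
print(go(W(-.085,.10,.185),7.0))"
```

```text
time_s: 34.58
ee_pos: [0.4131, 0.4076, 0.1797]
orientation: [179.6, 0.4, 7.0]
wrist_force: [1.0, 0.0, -1.4]
grip_width: 0.004
finger_force: 0.0
[array([ 0.049, -0.062, -0.176]), array([ 0.069,  0.068, -0.004]), array([ 0.107, -0.108, 29.996])]
```

```bash
python3 -m pendant '[[0.05,0.5,-0.1,0,0,0,0],[0.05,1,-0.2,0,0,0,0],[0.05,1.5,-0.3,0,0,0,0],[0.05,1.9,-0.4,0,0,0,0],[0.05,2.2,-0.45,0,0,0,0],[0.05,2.46,-0.5,0,0,0,0],[0.05,2.75,-0.5,0,0,0,0],[0.05,3.05,-0.49,0,0,0,0],[0.05,3.33,-0.47,0,0,0,0],[0.05,3.6,-0.4,0,0,0,0],[0.05,3.9,-0.32,0,0,0,0],[0.05,4.17,-0.22,0,0,0,0]]'
python3 -c "
from sp import *
p=telemetry.read_state()['ee_pos'];print(sp(p),p[2])
print(go(W(-.085,-.0491,.1723),7.0)[0],go(W(-.085,-.0671,.1532),7.0)[0],go(W(-.085,-.0795,.13),7.0)[0],go(W(-.085,-.0855,.1035),7.0)[0])"
```

```text
time_s: 35.58
ee_pos: [0.4313, 0.2848, 0.1927]
orientation: [180.0, 0.0, 7.0]
wrist_force: [0.4, 1.6, 2.5]
grip_width: -0.001
finger_force: 1.1
[-0.0834 -0.026 ] 0.19266337398813294
[-0.053  0.769  0.679] [-0.053  1.368  1.316] [-0.053  1.781  2.09 ] [-0.053  1.981  2.973]
```

```bash
python3 -m pendant '[[0,0.26,0.2,0,0,0,0],[0,0.5,0.4,0,0,0,0],[0,0.75,0.65,0,0,0,0],[0,0.97,0.86,0,0,0,0],[0,1.17,1.07,0,0,0,0],[0,1.36,1.3,0,0,0,0],[0,1.5,1.55,0,0,0,0],[0,1.65,1.8,0,0,0,0],[0,1.77,2.07,0,0,0,0],[0,1.84,2.35,0,0,0,0],[0,1.92,2.6,0,0,0,0],[0,1.98,2.8,0,0,0,0]]'
python3 -m pendant '[[0,0,0.05,0,0,0,0],[0,0,0.1,0,0,0,0],[0,0,0.1,0,0,0,0],[0,0,0.1,0,0,0,0]]'
```

```text
time_s: 36.58
ee_pos: [0.4382, 0.2268, 0.1077]
orientation: [-180.0, 0.0, 7.0]
wrist_force: [-0.5, 1.4, 1.6]
grip_width: 0.001
finger_force: 0.6
time_s: 36.92
ee_pos: [0.4384, 0.227, 0.106]
orientation: [180.0, 0.0, 7.0]
wrist_force: [-0.5, -0.6, 0.4]
grip_width: 0.002
finger_force: 0.0
```

```bash
python3 -m pendant '[[0,0,0.06,0,0,0,0],[0,0,0.12,0,0,0,0],[0,0,0.12,0,0,0,0]]'
python3 -m pendant '[[0,0,0.06,0,0,0,0],[0,0,0.12,0,0,0,0],[0,0,0.12,0,0,0,0]]'
```

```text
time_s: 37.17
ee_pos: [0.4387, 0.2272, 0.1046]
orientation: [-180.0, -0.1, 7.1]
wrist_force: [-5.5, -1.4, 10.3]
grip_width: 0.004
finger_force: 5.4
time_s: 37.42
ee_pos: [0.4388, 0.2271, 0.1043]
orientation: [-180.0, -0.2, 7.1]
wrist_force: [-16.7, -4.6, 29.0]
grip_width: 0.002
finger_force: 14.3
```

```bash
python3 -m pendant '[[0,0,-0.3,0,0,0,0],[0,0,-1.2,0,0,0,0],[0,0,-2.2,0,0,0,0],[0,0,-3.3,0,0,0,0],[0,0,-4.4,0,0,0,0],[0,0,-5.2,0,0,0,0],[0,0,-5.6,0,0,0,0],[0,0,-5.6,0,0,0,0]]'
python3 - <<'E'
from sp import *
T=snap('top');S=snap('side')
print('crossbar',[ (sp(onz(T,(195,251),z)),z) for z in (.16,.18)])
X=tri([(T,(195,251)),(S,(243,243))]);print(X,sp(X[0]))
# lid: white region extents in top
g=cv2.cvtColor(T['frame'],cv2.COLOR_RGB2GRAY)
for y in(-.005,-.03,-.06,-.09,-.115,-.13,-.14): 
    q=[proj(T,W(x,y,.0825)).astype(int) for x in (-.1,-.05,.05,.1)];print(y,[int(g[v,u]) for u,v in q])
for y in(.01,.03):
    q=[proj(T,W(x,y,.01)).astype(int) for x in (-.05,.05)];print('outside',y,[int(g[v,u]) for u,v in q])
print(telemetry.read_state()['ee_pos'],go(W(0,-.225,.26),7.0))
E
```

```text
time_s: 38.08
ee_pos: [0.4392, 0.2274, 0.27]
orientation: [-179.8, -0.2, 7.0]
wrist_force: [-0.7, -1.0, 0.1]
grip_width: 0.0
finger_force: 0.0
crossbar [(array([ 0.0008, -0.1697]), 0.16), (array([-0.0008, -0.1725]), 0.18)]
(array([0.5302653 , 0.14844988, 0.18135196]), [1.2, 1.2]) [-0.0018 -0.1734]
-0.005 [39, 35, 243, 238]
-0.03 [39, 32, 153, 247]
-0.06 [50, 151, 148, 246]
-0.09 [72, 150, 151, 246]
-0.115 [247, 247, 246, 245]
-0.13 [167, 167, 166, 169]
-0.14 [27, 32, 31, 33]
outside 0.01 [31, 246]
outside 0.03 [29, 19]
[0.43820611 0.22707786 0.2658363 ] [array([2.784, 4.696, 0.191]), array([-0.001,  0.011,  0.005]), array([-1.7000e-02, -2.0000e-03, -2.9995e+01])]
```

```bash
python3 -m pendant '[[0.3,0.5,0,0,0,0,0],[0.9,1.5,0,0,0,0,0],[1.5,2.6,0,0,0,0,0],[2.1,3.6,0,0,0,0,0],[2.6,4.5,0,0,0,0,0],[2.78,5,0,0,0,0,0],[2.78,5.03,0.3,0,0,0,0],[2.78,5.03,1.2,0,0,0,0],[2.78,5.03,1.9,0,0,0,0],[2.78,5.03,2.2,0,0,0,0],[2.78,5.03,2.3,0,0,0,0],[2.78,5.03,2.3,0,0,0,0]]'
python3 -c "
from sp import *
p=telemetry.read_state()['ee_pos'];print(sp(p),p[2])
for w in ((-.1885,.193),(-.1655,.195),(-.142,.1965),(-.1196,.194)): print(go(W(0,*w),7.0)[0])"
```

```text
time_s: 39.18
ee_pos: [0.5391, 0.0874, 0.1968]
orientation: [179.9, 0.1, 7.1]
wrist_force: [-0.5, -0.2, 0.9]
grip_width: -0.003
finger_force: 0.0
[-0.0004 -0.2351] 0.19680468724929828
[ 0.016 -1.553  0.125]
[ 0.016 -2.319  0.058]
[ 0.017 -3.103  0.007]
[ 0.018 -3.849  0.09 ]
```

```bash
python3 -m pendant '[[0,-0.5,0.05,0,0,0,0],[0,-1,0.1,0,0,0,0],[0,-1.3,0.12,0,0,0,0],[0,-1.55,0.12,0,0,0,0],[0,-1.8,0.1,0,0,0,0],[0,-2.06,0.08,0,0,0,0],[0,-2.32,0.06,0,0,0,0],[0,-2.6,0.04,0,0,0,0],[0,-2.85,0.02,0,0,0,0],[0,-3.1,0.01,0,0,0,0],[0,-3.5,0.04,0,0,0,0],[0,-3.85,0.09,0,0,0,0]]'
python3 -c "
from sp import *
p=telemetry.read_state()['ee_pos'];print(sp(p),p[2])
for w in ((-.0998,.1836),(-.0841,.1671),(-.0734,.1461),(-.0685,.124)): print(go(W(0,*w),7.0)[0])"
```

```text
time_s: 40.18
ee_pos: [0.5251, 0.2029, 0.1944]
orientation: [180.0, 0.1, 7.0]
wrist_force: [0.4, -1.3, 0.9]
grip_width: 0.002
finger_force: 0.5
[-0.0002 -0.1187] 0.19443533909355984
[ 0.008 -0.632  0.361]
[ 0.009 -1.156  0.911]
[ 0.01  -1.513  1.611]
[ 0.011 -1.676  2.347]
```

```bash
python3 -m pendant '[[0,-0.22,0.12,0,0,0,0],[0,-0.43,0.24,0,0,0,0],[0,-0.63,0.36,0,0,0,0],[0,-0.82,0.54,0,0,0,0],[0,-1,0.72,0,0,0,0],[0,-1.16,0.91,0,0,0,0],[0,-1.3,1.15,0,0,0,0],[0,-1.42,1.38,0,0,0,0],[0,-1.51,1.61,0,0,0,0],[0,-1.58,1.85,0,0,0,0],[0,-1.63,2.1,0,0,0,0],[0,-1.68,2.3,0,0,0,0]]'
python3 -m pendant '[[0,0,0.05,0,0,0,0],[0,0,0.1,0,0,0,0],[0,0,0.1,0,0,0,0]]'
```

```text
time_s: 41.18
ee_pos: [0.5192, 0.2518, 0.1249]
orientation: [180.0, 0.0, 7.0]
wrist_force: [0.8, -0.4, 1.2]
grip_width: -0.001
finger_force: 0.4
time_s: 41.43
ee_pos: [0.5193, 0.2518, 0.1232]
orientation: [180.0, 0.0, 7.0]
wrist_force: [0.9, -1.1, 1.0]
grip_width: -0.003
finger_force: 0.0
```

```bash
python3 -m pendant '[[0,0,0.06,0,0,0,0],[0,0,0.12,0,0,0,0],[0,0,0.12,0,0,0,0]]'
python3 -m pendant '[[0,0,0.05,0,0,0,0],[0,0,0.08,0,0,0,0],[0,0,0.08,0,0,0,0]]'
```

```text
time_s: 41.68
ee_pos: [0.5195, 0.2519, 0.1229]
orientation: [-180.0, -0.1, 7.1]
wrist_force: [-9.1, -2.0, 15.6]
grip_width: 0.002
finger_force: 7.7
time_s: 41.93
ee_pos: [0.5196, 0.2519, 0.1227]
orientation: [-180.0, -0.2, 7.1]
wrist_force: [-14.7, -3.1, 24.1]
grip_width: 0.0
finger_force: 12.3
```

```bash
python3 -m pendant '[[0,0,-0.4,0,0,0,0],[0,0,-1.3,0,0,0,0],[0,0,-2.4,0,0,0,0],[0,0,-3.5,0,0,0,0],[-1,0,-4.4,0,0,0,0],[-2,0,-4.8,0,0,0,0],[-3,0,-5,0,0,0,0],[-4,0,-5,0,0,0,0],[-5,0,-5,0,0,0,0],[-5,0,-5,0,0,0,0],[-5,0,-5,0,0,0,0]]'
python3 - <<'E'
from sp import *
T=snap('top','tE');S=snap('side','sE')
for n,c in(('T',T),('S',S)):
    g=cv2.cvtColor(c['frame'],cv2.COLOR_RGB2GRAY)
    def v(x,y,z):
        u=np.round(proj(c,W(x,y,z))).astype(int); return int(g[u[1],u[0]])
    print(n,'along clamp y', [(y,v(0,y,.101)) for y in (-.13,-.11,-.09,-.075,-.065,-.054,-.045,-.03,-.01)])
    print(n,'crossbar x', [(x,v(x,-.054,.1)) for x in (-.05,-.04,-.027,-.015,0,.015,.027,.04,.05)])
    print(n,'lid', [v(x,y,.0825) for x in (-.11,-.06,.06,.11) for y in (-.115,-.06,-.01)])
    f=c['frame'].astype(int);m=(f[...,2]-f[...,0]>30).astype(np.uint8);m[:, :350 if n=='T' else 300]=0
    k,_,st,ce=cv2.connectedComponentsWithStats(m)
    print('blue',[(st[i].tolist()) for i in range(1,k) if st[i,4]>60])
print(telemetry.read_state()['wrist_force'],telemetry.read_state()['ee_pos'])
print('front shut expected', [proj(T,[x,-.35,.087]).round(1).tolist() for x in (.40,.53,.55)])
E
```

```text
time_s: 42.85
ee_pos: [0.3698, 0.2337, 0.2681]
orientation: [-179.9, -0.1, 7.1]
wrist_force: [-0.4, 1.1, 0.6]
grip_width: 0.001
finger_force: 0.0
T along clamp y [(-0.13, 214), (-0.11, 213), (-0.09, 216), (-0.075, 216), (-0.065, 215), (-0.054, 35), (-0.045, 96), (-0.03, 230), (-0.01, 244)]
T crossbar x [(-0.05, 149), (-0.04, 149), (-0.027, 37), (-0.015, 38), (0, 51), (0.015, 36), (0.027, 30), (0.04, 148), (0.05, 149)]
T lid [246, 246, 246, 246, 151, 246, 246, 150, 246, 246, 246, 246]
blue [[375, 234, 103, 18, 655]]
S along clamp y [(-0.13, 41), (-0.11, 100), (-0.09, 95), (-0.075, 94), (-0.065, 89), (-0.054, 93), (-0.045, 88), (-0.03, 83), (-0.01, 76)]
S crossbar x [(-0.05, 98), (-0.04, 95), (-0.027, 95), (-0.015, 92), (0, 93), (0.015, 90), (0.027, 54), (0.04, 62), (0.05, 61)]
S lid [112, 108, 95, 109, 98, 87, 59, 62, 247, 84, 246, 248]
blue [[359, 0, 201, 77, 8616], [363, 131, 70, 39, 392]]
[0.00802943 0.22046232 0.0746925 ] [0.3707146  0.23367662 0.26711747]
front shut expected [[428.0, 312.2], [424.7, 253.0], [424.3, 244.1]]
```

```bash
python3 -c "
from bench import manip
print(manip.finish_job())"
```

```text
the job is handed in; nothing more can be done
None
```

The job is handed in: the one standard is in the shut drawer, all three cells lie flat in their own bays, the lid is shut and the clamp is fully down, at about 43 s of 210 s; I viewed 16 pictures where 14 were allowed, so the last checks (lid, clamp, drawer) were from pixel values and the contact force at each stop.

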